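# Unload the coupons from the wear tester

### The arm

A 6-joint arm with a two-finger parallel gripper is mounted at the origin on a cart in front of the work surface, level with it; the furniture and walls round the work are solid. World frame = base frame: x ahead of the robot, y to its left, z up, the work surface at z = 0. Lengths are in m, angles in rad, forces in N, time in s.
With the tool pointing down it reaches from about 0.275 to 0.975 m from the base axis. Payload 8.4 kg.
Tool frame: the origin (TCP) lies at the centre of the arm's flange, where the gripper is bolted on; the fingertips stand 190 mm ahead of it and the grasp point (between the pads) lies 171 mm ahead of it; z points along the fingers, y is the line along which they close (so a half turn about z gives the same grasp; the last joint's range is limited). The gripper opens to 92 mm and grips with 3 to 60 N. Pads are 20 mm wide; open, the fingers measure 128 mm over their backs; the gripper's body (75 mm by 189 mm) begins 69 mm behind the grasp point.
Start: joints at [1.135, 0.353, 1.633, -0, 1.155, -0.002], TCP at [0.263, 0.567, 0.405] pointing down, gripper open.
Joint ranges: [-2.63, 2.63], [-0.92, 2.1], [0.06, 2.66], [-1.3, 4.44], [0, 2.69], [-3.02, 3.02]. Speed limits (rad/s): [2.22, 2.22, 2.79, 3.14, 3.14, 3.14].

### API

Orientations are given as a unit quaternion [x, y, z, w].
In Python, from cell import read_state, optics, job, spotter gives the robot as it stands.
- The arm moves only by the tool jog_arm, never from a script. Its argument "plan" is a list of rows, each an object of numbers: "x", "y", "z": the shift along the tool's x, y, z in m; "wx", "wy", "wz": the turn, a rotation vector about the tool's x, y, z in degrees; "claw": the closure, from -1 (fully open) to 1 (shut), so that 0 is half open. In form: [{"x": .., "y": .., "z": .., "wx": .., "wy": .., "wz": .., "claw": ..}, ...]. A call has 1 to 10 rows; each row is the pose to reach, as a shift and turn from the pose commanded when the call began, along the tool's axes at that moment; what a row does not reach only later rows make up. A row lasts 1/12 s, in which the tool goes at most 41.7 mm and 7.16 degrees, less where a joint would pass 70% of its speed; a pose out of reach is approached as far as the arm can. A call with a gripper value outside its range is refused whole. The fingers move at their own pace and stop on an object; "newtons" is the grip in N (left out, the last holds). Time passes only in rows, so rows that repeat a pose let the fingers close. It gives the time, the measured TCP pose, the force, the opening and the grip force at its end, in the units of the state.
- read_state(): the state, without advancing time (a new reading comes with each control period).
- optics.get_image(name): name is "side" or "top" or "wrist"; returns a dict with "pixels" (384x512x3 uint8, blue, green, red), "depth" (384x512 float32, m along the optical axis (not along the pixel's ray), 0 where there is no reading), "camera_matrix" (3x3 intrinsics, pixels), "origin" and "rotation" of the camera in the world. Camera axes: x right, y up, looking along -z (the intrinsics and any distortion apply to the point x, -y, -z); pixel columns grow to the right and rows downward; lengths in m; the calibration is good to about 2 mm. A picture is of the moment at which its call begins.
- job.close_job(): hands the job in; it is judged then, once.
Trained networks look in the newest picture that a camera, given by its name, has taken for a name from the list of things; names that differ only in an ending like _2 or _b are one class to them, and where a whole thing is asked for, a point or a joint stands for the part that bears it (a point fixed in the world has none). Each returns a list of dicts, best first, with "score" (0 to 1); they miss things now and then, are a little off and sometimes report something else, mostly with a low value. They report only what shows in the picture. A call takes as long as a camera call. They do not tell look-alikes from the thing itself.
- spotter.regions_of(camera, query): "pixels" (384x512 bool, what is visible of it) and "location" ([row, column] in pixels, amid what is visible of it).
The state is a dict: "time_s": time; "joint_positions": joint angles; "joint_vel": joint speeds; "effort": joint torques, N m; "tcp_pos": TCP position; "ee_rot": TCP orientation; "contact_force": force on the tool from outside, world axes, zero at the start; "torque": the same for the moment, N m; "opening": finger opening in m; "gripper_force": force on a finger pad.
Only numpy, scipy, OpenCV 4.12 (cv2) and the standard library are available. Lean on these libraries where they do the work, as an engineer would, in place of code of your own. Each camera call takes 0.05 s, during which the arm holds its last target. There are 200 camera calls.

### The job

Unload the wear tester: draw the lock pin out of its bore and lay it in the side notch, then pull the carriage fully out. Lift the sprung hold-down finger off each coupon (past its dead centre it stays up) before you take that coupon out, and lay every coupon flat in the aluminium tray, worn face up and none on top of another. Leave all three fingers down, the pin in its notch and the carriage fully out, and do not knock over or shift the bottle, jar and beaker to the left of the tester.

Things in the scene. Friction and masses are not known exactly. Their poses are not given: they have to be found in the camera images.
- carriage (a joint): Travel (m) of the wear tester's carriage: 0 = run in under the white bridge of loading arms, which stands 165 mm high over the seats (start), 0.100 = drawn fully out towards the robot, against its stop. It slides stiffly (15 N) and stays where it is left; it cannot slide while the lock pin is in its bore.
- handle (a point): Middle of the carriage's black pull knob: an upright round knob 20 mm in diameter and 27 mm high, on a 10 mm stem (underside 13 mm above the carriage plate), at the robot's end, midway across. Axes: x = away from the robot along the slide, y = left across the carriage, z up. The carriage runs out along -x and takes handle, seats and fingers along. Plate top 30 mm above the bench.
- pin_knob (a point): Centre of the black knob (21 mm in diameter, 30 mm long along y) of the loose lock pin, 60 g. Its 9 mm steel shank sticks out on the +y side, 15 to 60 mm from here. At the start the pin lies level, 35 mm above the bench: its shank goes through a fixed bracket on the tester's right side, knob against it, into a lug on the carriage; 46 mm of straight pull along its -y frees it.
- pin_shank (a point): Point half-way along the shank of the lock pin, 37.5 mm from the knob's centre along +y; y axis along the pin towards its tip.
- notch (a point): Middle of the side notch: an open-topped groove in a dark steel block on the tester's right side, 57 mm nearer the robot than the pin's bore and parallel to it. Groove along its y, 46 mm long, 13 mm wide, flared at the top; floor 4.5 mm below here, rim 8 mm above. The shank's middle belongs here, the knob outside at the -y (right) end. 36 mm above the bench; axes as the handle's.
- tray_in (a point): Centre of the inner floor of the loose aluminium tray (outside 195 mm along its x, 135 mm along its y, 16 mm high; walls and floor 3 mm thick). The tall grey parts cabinet stands on the robot's side of it, so its far part is the roomier.
- finger_a (a joint): Angle (rad) of the left station's hold-down finger: -0.05 = fully down on an empty seat, about 0 = pressing on a coupon, 1.75 = standing back towards the robot against its stop. Its spring passes dead centre at 0.85: below that it snaps down, above it the finger stays up by itself. About 5 N at the knob starts it, less further up.
- knob_a (a point): Centre of the black ball knob (16 mm in diameter, on a 6 mm stem) of the left finger. It goes round the finger's hinge on an arc of 34 mm radius: finger down, it is 26 mm beyond the hinge (+x of the carriage) and 22 mm above it, 29 mm above the coupon's top; finger up, 26 mm on the robot's side of the hinge and 22 mm above it.
- seat_a (a point): Left seat: middle of the underside of a coupon lying there along x, 44 mm above the bench; axes as the handle's. A rib 16 mm wide holds it 14 mm above the carriage plate, so that its long edges overhang; stops 3 mm up its ends and pins near its corners (24.5 mm from the middle) fence it. Finger's hinge: 48 mm along -x, 13 mm up; the tip reaches 30 mm from the hinge, 12 mm wide.
- finger_b (a joint): Angle (rad) of the middle station's hold-down finger: -0.05 = fully down on an empty seat, about 0 = pressing on a coupon, 1.75 = standing back towards the robot against its stop. Its spring passes dead centre at 0.85: below that it snaps down, above it the finger stays up by itself. About 5 N at the knob starts it, less further up.
- knob_b (a point): Centre of the black ball knob (16 mm in diameter, on a 6 mm stem) of the middle finger. It goes round the finger's hinge on an arc of 34 mm radius: finger down, it is 26 mm beyond the hinge (+x of the carriage) and 22 mm above it, 29 mm above the coupon's top; finger up, 26 mm on the robot's side of the hinge and 22 mm above it.
- seat_b (a point): Middle seat: middle of the underside of a coupon lying there along x, 44 mm above the bench; axes as the handle's. A rib 16 mm wide holds it 14 mm above the carriage plate, so that its long edges overhang; stops 3 mm up its ends and pins near its corners (24.5 mm from the middle) fence it. Finger's hinge: 48 mm along -x, 13 mm up; the tip reaches 30 mm from the hinge, 12 mm wide.
- finger_c (a joint): Angle (rad) of the right station's hold-down finger: -0.05 = fully down on an empty seat, about 0 = pressing on a coupon, 1.75 = standing back towards the robot against its stop. Its spring passes dead centre at 0.85: below that it snaps down, above it the finger stays up by itself. About 5 N at the knob starts it, less further up.
- knob_c (a point): Centre of the black ball knob (16 mm in diameter, on a 6 mm stem) of the right finger. It goes round the finger's hinge on an arc of 34 mm radius: finger down, it is 26 mm beyond the hinge (+x of the carriage) and 22 mm above it, 29 mm above the coupon's top; finger up, 26 mm on the robot's side of the hinge and 22 mm above it.
- seat_c (a point): Right seat: middle of the underside of a coupon lying there along x, 44 mm above the bench; axes as the handle's. A rib 16 mm wide holds it 14 mm above the carriage plate, so that its long edges overhang; stops 3 mm up its ends and pins near its corners (24.5 mm from the middle) fence it. Finger's hinge: 48 mm along -x, 13 mm up; the tip reaches 30 mm from the hinge, 12 mm wide.
- coupon_1_mid (a point): Centre of a steel test coupon, 60 mm along its x, 30 mm along its y, 6 mm thick (60 to 110 g); z up out of the face with the dark wear track. Lies in one of the three seats, or is absent.
- coupon_2_mid (a point): Centre of a steel test coupon, 60 mm along its x, 30 mm along its y, 6 mm thick (60 to 110 g); z up out of the face with the dark wear track. Lies in one of the three seats, or is absent.
- coupon_3_mid (a point): Centre of a steel test coupon, 60 mm along its x, 30 mm along its y, 6 mm thick (60 to 110 g); z up out of the face with the dark wear track. Lies in one of the three seats, or is absent.
- etchant_1: Brown bottle, 43 mm in diameter, 85 mm high; a bystander, not to be moved. Origin under its middle.
- beaker_1: Clear beaker, 52 mm in diameter, 66 mm high; a bystander, not to be moved. Origin under its middle.
- jar_0: Small paste jar with a blue lid, 47 mm in diameter, 36 mm high; a bystander, not to be moved. Origin under its middle.
Not all that is in view belongs to the job. What is shaped like the part that bears coupon_1_mid but yellow is not meant. What is shaped like the part that bears coupon_3_mid but blue is not meant.

How it is judged:
By the outcome, as a careful person would: the job done as asked, in the order asked, and still so for the second after the job is handed in, with the robot touching nothing.
Of coupon_1, coupon_2, coupon_3 only 2 to 3 are there at a start; the rules pass over those that are not, and their reading is None.
At some moment in a run one of tray may be knocked a few centimetres aside while the robot is not near it.
Once in a run the grip may slacken for a moment while it holds something.
It also fails if it takes over 210 s, if anything falls off the work surface, if the arm or the gripper's body presses on something with over 40 N, if the wrist force passes 120 N, or if a joint passes its speed limit or range.

## Working session

There is one attempt and no reset: what is moved stays moved. The work goes in short steps, Python scripts to look and compute and a tool call to move; the robot and the scene stay as the last step left them, time stands still between calls to the robot, and variables do not carry over. Pictures are saved under pics/ and viewed, at most 14 in all, crops included, and the job is handed in when it is done.

Besides the shell and the picture viewer there is one more tool, called as a command line: name --argument value ..., lists and objects as JSON in quotes. jog_arm: Moves the arm, as the interface text tells. Its arguments: {"type":"object","properties":{"plan":{"type":"array","items":{"type":"object","properties":{"x":{"type":"number"},"y":{"type":"number"},"z":{"type":"number"},"wx":{"type":"number"},"wy":{"type":"number"},"wz":{"type":"number"},"claw":{"type":"number"}}}},"newtons":{"type":"number"}},"required":["plan"]}

```bash
mkdir -p pics; ls
cat > h.py <<'E'
import numpy as np, cv2
from cell import read_state, optics, job, spotter
def img(n): return optics.get_image(n)
def world(im, r, c, d=None):
    K=im["camera_matrix"]; K=np.array(K); d=im["depth"][int(r),int(c)] if d is None else d
    p=np.array([(c-K[0,2])/K[0,0]*d, -(r-K[1,2])/K[1,1]*d, -d])
    return np.array(im["origin"])+np.array(im["rotation"])@p
def cloud(im):
    K=np.array(im["camera_matrix"]); d=im["depth"]; r,c=np.mgrid[:384,:512]
    p=np.stack([(c-K[0,2])/K[0,0]*d, -(r-K[1,2])/K[1,1]*d, -d],-1)
    return p@np.array(im["rotation"]).T+np.array(im["origin"])
def proj(im,P):
    K=np.array(im["camera_matrix"]); q=np.array(im["rotation"]).T@(np.array(P)-np.array(im["origin"]))
    return K[1,2]-K[1,1]*q[1]/(-q[2]), K[0,2]+K[0,0]*q[0]/(-q[2])
E
python3 - <<'E'
from h import *
s=read_state(); print({k:np.round(v,3).tolist() for k,v in s.items()})
for n in ("top","side"):
    i=img(n); cv2.imwrite(f"pics/{n}0.png",cv2.resize(i["pixels"],(800,600)))
    np.savez(f"{n}0.npz",**{k:np.array(v) for k,v in i.items()})
    print(n,i["camera_matrix"],i["origin"],np.round(i["rotation"],3).tolist(),i.keys())
    C=cloud(i)
    for q in ("handle","pin_knob","notch","tray_in","knob_a","coupon_1_mid","etchant_1","beaker_1","jar_0","seat_a"):
        try:
            for o in spotter.regions_of(n,q):
                m=o["pixels"]&(i["depth"]>0); P=C[m]
                print(q,round(o["score"],2),np.round(o["location"]),m.sum(),np.round(np.median(P,0),3),np.round(P.min(0),3),np.round(P.max(0),3))
        except Exception as e: print(q,e)
E
```

```text
pics
{'time_s': 0.0, 'joint_positions': [1.135, 0.354, 1.634, 0.0, 1.155, -0.002], 'joint_vel': [0.0, -0.0, 0.001, 0.002, -0.001, -0.002], 'effort': [0.001, -59.385, -33.422, 0.07, 0.023, -0.0], 'tcp_pos': [0.263, 0.567, 0.404], 'ee_rot': [0.215, 0.977, -0.001, -0.0], 'contact_force': [0.129, -0.388, 0.19], 'torque': [0.055, -0.034, -0.004], 'gripper_force': 0.0, 'opening': 0.092}
top [[387.90702224   0.         252.92885531]
 [  0.         387.90702224 191.61817602]
 [  0.           0.           1.        ]] [0.4930254  0.02208411 1.19081648] [-0.027, 0.025, 0.71, -0.703] dict_keys(['pixels', 'depth', 'camera_matrix', 'origin', 'rotation'])Traceback (most recent call last):
  File "<stdin>", line 7, in <module>
  File "h.py", line 11, in cloud
    return p@np.array(im["rotation"]).T+np.array(im["origin"])
           ~^~~~~~~~~~~~~~~~~~~~~~~~~~~
ValueError: matmul: Input operand 1 has a mismatch in its core dimension 0, with gufunc signature (n?,k),(k,m?)->(n?,m?) (size 4 is different from 3)
```

Rotation is a quaternion.

```bash
sed -i 's/np.array(im\["rotation"\])/R(im)/g' h.py
cat >> h.py <<'E'
from scipy.spatial.transform import Rotation
def R(im): return Rotation.from_quat(im["rotation"]).as_matrix()
E
python3 - <<'E'
from h import *
for n in ("top","side"):
    i=img(n); cv2.imwrite(f"pics/{n}0.png",cv2.resize(i["pixels"],(800,600)))
    np.savez(f"{n}0.npz",**{k:np.array(v) for k,v in i.items()})
    C=cloud(i); print(n,i["origin"])
    for q in ("handle","pin_knob","notch","tray_in","knob_a","coupon_1_mid","etchant_1","beaker_1","jar_0","seat_a"):
        try:
            for o in spotter.regions_of(n,q):
                m=o["pixels"]&(i["depth"]>0); P=C[m]
                print(q,round(o["score"],2),np.round(o["location"]),m.sum(),np.round(np.median(P,0),3),np.round(P.min(0),3),np.round(P.max(0),3))
        except Exception as e: print(q,e)
E
```

```text
top [0.4930254  0.02208411 1.19081648]
handle 0.89 [182. 250.] 2892 [0.608 0.031 0.031] [ 0.541 -0.081  0.008] [0.7   0.138 0.166]
handle 0.16 [178. 247.] 62 [0.615 0.027 0.062] [0.597 0.019 0.03 ] [0.636 0.034 0.087]
pin_knob 0.65 [191. 303.] 60 [ 0.571 -0.12   0.045] [ 0.562 -0.132  0.   ] [ 0.586 -0.105  0.052]
notch 0.7 [175. 253.] 8798 [0.618 0.028 0.03 ] [ 0.463 -0.146 -0.001] [0.785 0.165 0.349]
notch 0.61 [167. 273.] 102 [ 0.651 -0.032  0.05 ] [ 0.63  -0.053  0.031] [ 0.684 -0.023  0.154]
tray_in 0.88 [186. 365.] 2921 [ 0.596 -0.32   0.004] [ 0.498 -0.393 -0.006] [ 0.696 -0.247  0.023]
knob_a 0.63 [177. 229.] 71 [0.621 0.098 0.062] [0.598 0.092 0.035] [0.641 0.108 0.088]
knob_a 0.5 [174. 273.] 48 [ 0.629 -0.042  0.063] [ 0.611 -0.046  0.057] [ 0.643 -0.036  0.09 ]
knob_a 0.29 [191. 304.] 62 [ 0.57  -0.12   0.046] [ 0.562 -0.132  0.038] [ 0.58  -0.105  0.052]
coupon_1_mid 0.48 [167. 318.] 179 [ 0.665 -0.179  0.006] [ 0.637 -0.201 -0.002] [ 0.697 -0.157  0.012]
etchant_1 0.78 [219. 132.] 222 [0.492 0.367 0.064] [0.472 0.356 0.007] [0.513 0.389 0.09 ]
beaker_1 0.59 [179. 132.] 3
[... 1066 characters left out ...]
2] [ 0.603 -0.05   0.03 ] [0.669 0.014 0.087]
knob_a 0.21 [219. 261.] 2258 [0.605 0.012 0.034] [ 0.539 -0.094  0.001] [0.715 0.203 0.088]
coupon_1_mid 0.78 [261. 318.] 252 [ 0.666 -0.182  0.006] [ 0.636 -0.205 -0.   ] [ 0.698 -0.156  0.009]
coupon_1_mid 0.58 [207. 276.] 111 [0.654 0.027 0.05 ] [0.624 0.014 0.046] [0.682 0.047 0.052]
etchant_1 0.46 [164. 192.] 198 [0.494 0.362 0.051] [ 0.458  0.223 -0.001] [0.512 0.385 0.141]
beaker_1 0.54 [156. 223.] 277 [0.607 0.37  0.043] [ 0.577  0.337 -0.509] [0.988 1.688 0.067]
seat_a 0.72 [214. 259.] 2356 [0.605 0.013 0.034] [ 0.539 -0.094 -0.001] [0.723 0.215 0.088]
seat_a 0.18 [202. 266.] 45 [0.628 0.027 0.064] [0.604 0.019 0.03 ] [0.653 0.09  0.088]
```

View pics/top0.png

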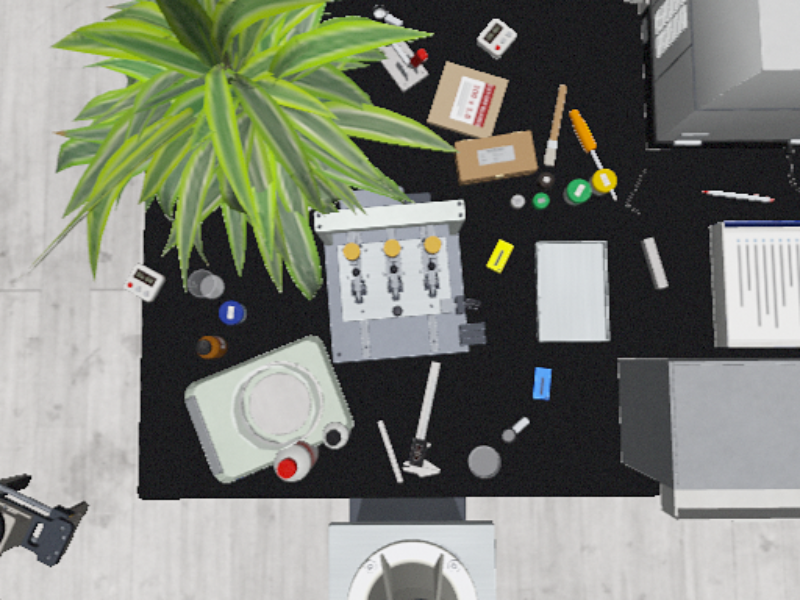

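View pics/side0.png

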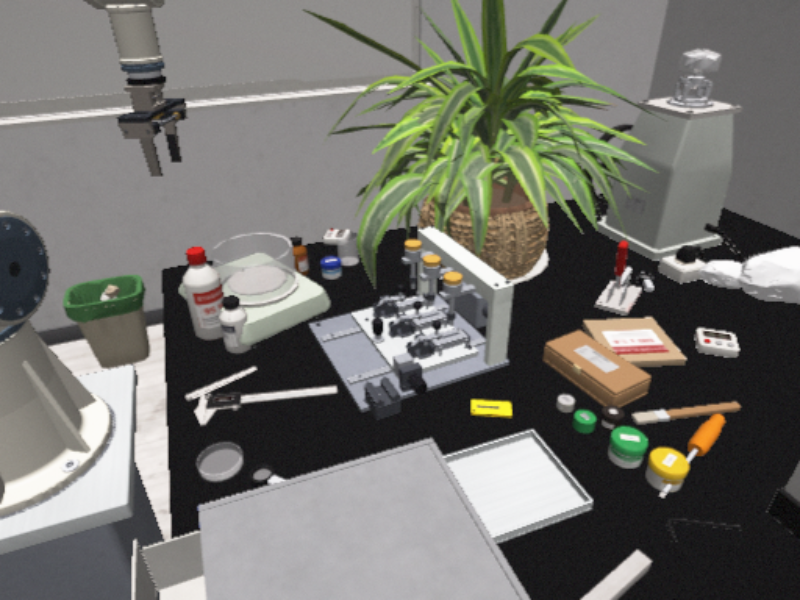

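The top view shows the tester at the centre, turned about 4°, with two dark blocks on its right: the bracket at (468,303) and the notch at (470,335). The tray is at (572,290). The bottle, jar and beaker are at (210,347), (232,313) and (206,284). The side view shows the same. Next I'll move over the tester to use the wrist camera.

```bash
cat >> h.py <<'E'
def go(x,y,z,yd,cur=None):
    """tool shift/turn to put TCP at x,y,z, pointing down with tool y axis at yd deg; cur=(x,y,z,yd) of commanded start"""
    s=read_state(); p=np.array(s["tcp_pos"]); Rc=Rotation.from_quat(s["ee_rot"])
    if cur is not None: p=np.array(cur[:3]); Rc=rot(cur[3])
    Rt=rot(yd); d=Rc.inv().apply(np.array([x,y,z])-p); w=(Rc.inv()*Rt).as_rotvec(degrees=True)
    print("shift mm",np.round(d*1e3,1),"turn",np.round(w,2))
def rot(yd):
    a=np.radians(yd); Y=np.array([np.cos(a),np.sin(a),0]); Z=np.array([0,0,-1.])
    return Rotation.from_matrix(np.stack([np.cross(Y,Z),Y,Z],1))
E
python3 - <<'E'
from h import *
go(0.50,-0.02,0.46,4)
E
```

```text
shift mm [-462.1 -433.   -55.3] turn [-0.    0.   61.15]
```

jog_arm --plan '[{"x":-0.231,"y":-0.2165,"z":-0.055,"wz":30},{"x":-0.231,"y":-0.2165,"z":-0.055,"wz":30},{"x":-0.231,"y":-0.2165,"z":-0.055,"wz":30},{"x":-0.231,"y":-0.2165,"z":-0.055,"wz":30},{"x":-0.231,"y":-0.2165,"z":-0.055,"wz":30},{"x":-0.231,"y":-0.2165,"z":-0.055,"wz":30},{"x":-0.231,"y":-0.2165,"z":-0.055,"wz":30},{"x":-0.462,"y":-0.433,"z":-0.055,"wz":61.15},{"x":-0.462,"y":-0.433,"z":-0.055,"wz":61.15},{"x":-0.462,"y":-0.433,"z":-0.055,"wz":61.15}]'

```text
schema error: expected keys x, y, z, wx, wy, wz, claw
```

Run:
```python
from h import *
go(0.50,-0.02,0.46,4)
```

```text
shift mm [-462.1 -433.   -55.3] turn [-0.    0.   61.15]
```

All keys are needed.

jog_arm --plan '[{"x":-0.231,"y":-0.2165,"z":-0.055,"wx":0,"wy":0,"wz":30,"claw":-1},{"x":-0.231,"y":-0.2165,"z":-0.055,"wx":0,"wy":0,"wz":30,"claw":-1},{"x":-0.231,"y":-0.2165,"z":-0.055,"wx":0,"wy":0,"wz":30,"claw":-1},{"x":-0.231,"y":-0.2165,"z":-0.055,"wx":0,"wy":0,"wz":30,"claw":-1},{"x":-0.231,"y":-0.2165,"z":-0.055,"wx":0,"wy":0,"wz":30,"claw":-1},{"x":-0.462,"y":-0.433,"z":-0.055,"wx":0,"wy":0,"wz":61.15,"claw":-1},{"x":-0.462,"y":-0.433,"z":-0.055,"wx":0,"wy":0,"wz":61.15,"claw":-1},{"x":-0.462,"y":-0.433,"z":-0.055,"wx":0,"wy":0,"wz":61.15,"claw":-1},{"x":-0.462,"y":-0.433,"z":-0.055,"wx":0,"wy":0,"wz":61.15,"claw":-1},{"x":-0.462,"y":-0.433,"z":-0.055,"wx":0,"wy":0,"wz":61.15,"claw":-1}]'

```text
time_s: 1.98
tcp_pos: [0.4177, 0.1819, 0.4502]
ee_rot: [0.685, 0.729, 0.0, 0.0]
contact_force: [1.0, 0.1, 0.6]
opening: 0.0918
gripper_force: 0.0
```

Run:
```python
from h import *
go(0.50,-0.02,0.46,4)
```

```text
shift mm [-206.7   69.4   -9.8] turn [ 0.05 -0.02 -0.4 ]
```

jog_arm --plan '[{"x":-0.207,"y":0.069,"z":-0.01,"wx":0,"wy":0,"wz":-0.4,"claw":-1},{"x":-0.207,"y":0.069,"z":-0.01,"wx":0,"wy":0,"wz":-0.4,"claw":-1},{"x":-0.207,"y":0.069,"z":-0.01,"wx":0,"wy":0,"wz":-0.4,"claw":-1},{"x":-0.207,"y":0.069,"z":-0.01,"wx":0,"wy":0,"wz":-0.4,"claw":-1},{"x":-0.207,"y":0.069,"z":-0.01,"wx":0,"wy":0,"wz":-0.4,"claw":-1},{"x":-0.207,"y":0.069,"z":-0.01,"wx":0,"wy":0,"wz":-0.4,"claw":-1},{"x":-0.207,"y":0.069,"z":-0.01,"wx":0,"wy":0,"wz":-0.4,"claw":-1},{"x":-0.207,"y":0.069,"z":-0.01,"wx":0,"wy":0,"wz":-0.4,"claw":-1}]'

```text
time_s: 2.65
tcp_pos: [0.5006, -0.018, 0.4595]
ee_rot: [0.68, 0.733, -0.0, -0.0]
contact_force: [-1.0, -0.1, 0.1]
opening: 0.0921
gripper_force: 0.0
```

Run:
```python
from h import *
go(0.50,-0.02,0.46,4)
n="wrist"
i=img(n); cv2.imwrite(f"pics/w0.png",cv2.resize(i["pixels"],(800,600)))
np.savez("w0.npz",**{k:np.array(v) for k,v in i.items()})
C=cloud(i); print(n,i["origin"],i["camera_matrix"][0],R(i).round(2))
for q in ("handle","pin_knob","pin_shank","notch","knob_a","coupon_1_mid","seat_a","tray_in"):
    for o in spotter.regions_of(n,q):
        m=o["pixels"]&(i["depth"]>0); P=C[m]
        print(q,round(o["score"],2),np.round(o["location"]),m.sum(),np.round(np.median(P,0),3),np.round(P.min(0),3),np.round(P.max(0),3))
```

```text
shift mm [-2.  -0.8 -0.5] turn [-0.04 -0.03  0.29]
wrist [0.49673706 0.04878044 0.44017183] [331.30975748   0.         250.69712521] [[ 1.   -0.07 -0.02]
 [ 0.08  0.97  0.24]
 [-0.   -0.24  0.97]]
handle 0.64 [120. 344.] 19001 [0.609 0.046 0.031] [ 0.541 -0.082  0.012] [0.716 0.138 0.13 ]
pin_knob 0.77 [249. 296.] 362 [ 0.571 -0.118  0.046] [ 0.561 -0.133  0.036] [ 0.584 -0.086  0.049]
pin_shank 0.87 [244. 299.] 355 [ 0.571 -0.119  0.046] [ 0.561 -0.134  0.036] [ 0.584 -0.086  0.049]
pin_shank 0.47 [120. 346.] 18935 [0.609 0.046 0.031] [ 0.541 -0.087  0.011] [0.711 0.138 0.135]
notch 0.9 [122. 372.] 60149 [0.638 0.043 0.031] [ 0.462 -0.157 -0.001] [0.847 0.172 0.167]
knob_a 0.91 [138. 364.] 506 [0.625 0.029 0.063] [0.599 0.02  0.036] [0.641 0.037 0.088]
knob_a 0.75 [ 70. 368.] 615 [0.62  0.098 0.063] [0.594 0.09  0.031] [0.639 0.11  0.088]
knob_a 0.63 [199. 358.] 484 [ 0.631 -0.04   0.063] [ 0.604 -0.049  0.057] [ 0.645 -0.032  0.088]
knob_a 0.47 [122. 346.] 19320 [0.609 0.045 0.031] [ 0.541 -0.088  0.01 ] [0.709 0.142 0.136]
coupon_1_mid 0.73 [133. 385.] 853 [0.657 0.037 0.051] [0.625 0.015 0.046] [0.685 0.048 0.083]
coupon_1_mid 0.6 [280. 344.] 161 [ 0.646 -0.176  0.007] [ 0.548 -0.189  0.001] [ 0.662 -0.024  0.296]
seat_a 0.82 [118. 345.] 19109 [0.609 0.045 0.031] [ 0.541 -0.086  0.011] [0.708 0.138 0.135]
seat_a 0.64 [196. 360.] 503 [ 0.632 -0.04   0.063] [ 0.604 -0.061  0.03 ] [ 0.664 -0.032  0.088]
tray_in 0.84 [346. 301.] 4935 [ 0.6   -0.292  0.004] [ 0.499 -0.333  0.   ] [ 0.695 -0.249  0.019]
```

View pics/w0.png

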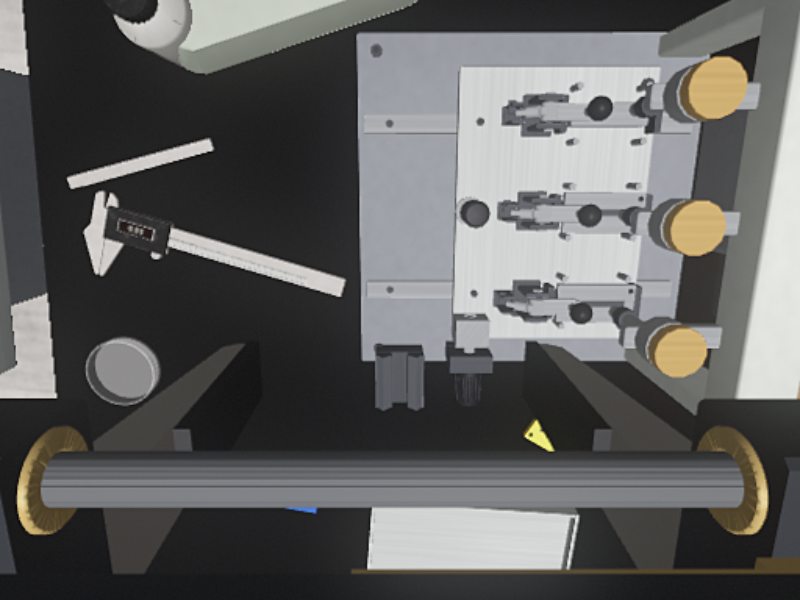

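The wrist view shows the pin knob at (468,388), the notch block at (400,378), the pull knob at (475,212), and the finger knobs at (600,107), (590,215) and (580,313). I'll now measure these precisely.

Run:
```python
from h import *
i=dict(np.load("w0.npz")); C=cloud(i); i0=C.reshape(-1,3)[(i["depth"]>0).ravel()]
def sel(x,y,r,z0,z1): 
    m=(np.hypot(i0[:,0]-x,i0[:,1]-y)<r)&(i0[:,2]>z0)&(i0[:,2]<z1); return i0[m]
def sph(P,r):
    from scipy.optimize import least_squares
    return least_squares(lambda c:np.linalg.norm(P-c,axis=1)-r,P.mean(0)-[0,0,r/2]).x
for n,x,y in (("a",.625,.097),("b",.628,.028),("c",.633,-.042)):
    P=sel(x,y,.022,.0765,.092); print(n,len(P),sph(P,.008).round(4))
P=sel(.565,.03,.03,.055,.08); print("handle",len(P),P.min(0).round(4),P.max(0).round(4),np.median(P[:,2]))
P=P[P[:,2]>.066]; print(P.mean(0))
P=sel(.571,-.119,.022,.03,.06); print("pin",len(P),P.min(0).round(4),P.max(0).round(4))
t=P[P[:,2]>P[:,2].max()-.003]; print(t.mean(0),np.linalg.svd(t[:,:2]-t[:,:2].mean(0))[2][0])
# plate yaw: plate top edge
P=i0[(abs(i0[:,2]-.03)<.0025)&(i0[:,0]<.60)&(i0[:,0]>.5)&(abs(i0[:,1]-.03)<.12)]
# robot-side edge of carriage plate
ys=np.arange(-.06,.12,.005); e=[(np.percentile(P[abs(P[:,1]-y)<.0025][:,0],1),y) for y in ys if (abs(P[:,1]-y)<.0025).sum()>5]
e=np.array(e); print("plate edge fit",np.polyfit(e[:,1],e[:,0],1), e[:,0].round(4))
# notch block
P=sel(.515,-.10,.04,.02,.07); print("notch",len(P),P.min(0).round(4),P.max(0).round(4),np.histogram(P[:,2],8))
R4=Rotation.from_euler("z",4,degrees=True).as_matrix()
for z0,z1 in((.04,.06),(.026,.036)):
    Q=P[(P[:,2]>z0)&(P[:,2]<z1)]@R4; print(np.percentile(Q,[2,25,50,75,98],axis=0).round(4).tolist())
```

```text
a 210 [0.63   0.0996 0.0782]
b 183 [0.6347 0.0298 0.0792]
c 167 [ 0.64   -0.04    0.0793]
handle 325 [0.5485 0.0148 0.055 ] [0.5945 0.0337 0.0735] 0.07002718538951425
[0.55765851 0.02422353 0.07030058]
pin 415 [ 0.5562 -0.1335  0.0359] [ 0.5842 -0.0975  0.0534]
[ 0.56933704 -0.10029809  0.05176198] [0.99578619 0.09170531]
plate edge fit [-0.07690459  0.55073661] [0.5555 0.555  0.5544 0.5538 0.5535 0.553  0.5526 0.5525 0.552  0.5521
 0.5515 0.5511 0.5505 0.5501 0.5496 0.5488 0.5483 0.5559 0.5485 0.548
 0.5477 0.5472 0.5464 0.5462 0.5457 0.5457 0.5457 0.545  0.5445 0.5439
 0.5435 0.543  0.5425 0.5424 0.5424 0.542 ]
notch 1143 [ 0.4936 -0.1395  0.02  ] [ 0.5547 -0.0892  0.0526] (array([ 33,  35, 191, 185,  27, 445, 215,  12]), array([0.02001843, 0.02408498, 0.02815152, 0.03221806, 0.03628461,
       0.04035115, 0.0444177 , 0.04848424, 0.05255078]))
[[0.486, -0.1725, 0.0409], [0.4925, -0.1616, 0.0424], [0.499, -0.1507, 0.0435], [0.5191, -0.1399, 0.0451], [0.5455, -0.1313, 0.0478]]
[[0.4892, -0.174, 0.0276], [0.5027, -0.1611, 0.0315], [0.5066, -0.1473, 0.0321], [0.5105, -0.1344, 0.0329], [0.5455, -0.1312, 0.0355]]
```

```bash
cat >> h.py <<'E'
YAW=4.3
T=Rotation.from_euler("z",YAW,degrees=True).as_matrix()
E
python3 - <<'E'
from h import *
i=dict(np.load("w0.npz")); C=cloud(i); P=(C.reshape(-1,3)[(i["depth"]>0).ravel()])@T
pr=lambda n,Q: print(n,len(Q),np.percentile(Q,[1,10,50,90,99],axis=0).round(4).tolist())
# tester-frame boxes
k=np.array([.571,-.119,0])@T; n=np.array([.516,-.117,0])@T; print(k,n)
b=lambda c,dx,dy,z0,z1:P[(abs(P[:,0]-c[0])<dx)&(abs(P[:,1]-c[1])<dy)&(P[:,2]>z0)&(P[:,2]<z1)]
Q=b(k,.02,.035,.033,.06); 
for y in np.arange(k[1]-.03,k[1]+.04,.004):
    q=Q[abs(Q[:,1]-y)<.002]; 
    if len(q)>3: print("pin y%.4f n%d x[%.4f %.4f] zmax %.4f xtop %.4f"%(y,len(q),q[:,0].min(),q[:,0].max(),q[:,2].max(),q[q[:,2]>q[:,2].max()-.003][:,0].mean()))
Q=b(n,.035,.05,.025,.06)
for y in np.arange(n[1]-.04,n[1]+.04,.005):
    q=Q[abs(Q[:,1]-y)<.0025]; f=q[q[:,2]<.035]
    if len(q)>5: print("notch y%.4f n%d x[%.4f %.4f] floor"%(y,len(q),q[:,0].min(),q[:,0].max()),f[:,0].min().round(4) if len(f) else 0,f[:,0].max().round(4) if len(f) else 0,np.median(f[:,2]) if len(f) else 0)
for p in ([.63,.0996,0],[.6347,.0298,0],[.64,-.04,0],[.5577,.0242,0]): print(np.array(p)@T)
E
```

```text
[ 0.56047024 -0.16147788  0.        ] [ 0.50577502 -0.15535968  0.        ]
pin y-0.1755 n27 x[0.5520 0.5711] zmax 0.0481 xtop 0.5607
pin y-0.1715 n46 x[0.5505 0.5729] zmax 0.0489 xtop 0.5614
pin y-0.1675 n50 x[0.5502 0.5727] zmax 0.0490 xtop 0.5621
pin y-0.1635 n51 x[0.5503 0.5718] zmax 0.0486 xtop 0.5613
pin y-0.1595 n53 x[0.5503 0.5717] zmax 0.0478 xtop 0.5610
pin y-0.1555 n49 x[0.5511 0.5714] zmax 0.0486 xtop 0.5615
pin y-0.1515 n50 x[0.5512 0.5720] zmax 0.0493 xtop 0.5613
pin y-0.1475 n23 x[0.5531 0.5697] zmax 0.0479 xtop 0.5612
pin y-0.1435 n78 x[0.5447 0.5780] zmax 0.0535 xtop 0.5623
pin y-0.1395 n88 x[0.5447 0.5779] zmax 0.0532 xtop 0.5611
pin y-0.1355 n86 x[0.5446 0.5778] zmax 0.0534 xtop 0.5622
pin y-0.1315 n181 x[0.5445 0.5783] zmax 0.0537 xtop 0.5614
pin y-0.1275 n6 x[0.5580 0.5643] zmax 0.0412 xtop 0.5611
notch y-0.1804 n44 x[0.4850 0.5241] floor 0.4994 0.51 0.03230715500518047
notch y-0.1754 n109 x[0.4850 0.5241] floor 0.4994 0.51 0.032279503279258326
notch y-0.1704 n106 x[0.4851 0.5241] floor 0.4994 0.51 0.03214182604946014
notch y-0.1654 n113 x[0.4851 0.5240] floor 0.4994 0.5112 0.03224361534151793
notch y-0.1604 n111 x[0.4852 0.5239] floor 0.4994 0.5112 0.03225274081374513
notch y-0.1554 n114 x[0.4852 0.5238] floor 0.4994 0.5112 0.03224097596759956
notch y-0.1504 n112 x[0.4852 0.5237] floor 0.4994 0.5112 0.03206278340906302
notch y-0.1454 n106 x[0.4853 0.5237] floor 0.4994 0.5112 0.032329566995183745
notch y-0.1404 n122 x[0.4853 0.5236] floor 0.4994 0.5111 0.03202287225190395
notch y-0.1354 n200 x[0.4849 0.5244] floor 0.4849 0.5244 0.03069868601050829
[0.63569452 0.05208304 0.        ]
[ 0.63514777 -0.01787288  0.        ]
[ 0.63519934 -0.08787379  0.        ]
[ 0.55794463 -0.01768376  0.        ]
```

```bash
cat >> h.py <<'E'
def tgo(x,y,z,yd=0,cur=None):
    w=T@np.array([x,y,z+.171]); 
    if cur is not None: c=T@np.array([cur[0],cur[1],cur[2]+.171]); cur=[*c,cur[3]+YAW]
    print("grasp->",np.round(w,4),end=" "); go(*w,yd+YAW,cur)
E
python3 - <<'E'
from h import *
tgo(.5613,-.1615,.11)
E
```

```text
grasp-> [ 0.5718 -0.119   0.281 ] shift mm [-107.    63.   178.8] turn [ 0.01 -0.    0.16]
```

jog_arm --plan '[{"x":-0.107,"y":0.063,"z":0.09,"wx":0,"wy":0,"wz":0.16,"claw":0.35},{"x":-0.107,"y":0.063,"z":0.09,"wx":0,"wy":0,"wz":0.16,"claw":0.35},{"x":-0.107,"y":0.063,"z":0.09,"wx":0,"wy":0,"wz":0.16,"claw":0.35},{"x":-0.107,"y":0.063,"z":0.09,"wx":0,"wy":0,"wz":0.16,"claw":0.35},{"x":-0.107,"y":0.063,"z":0.179,"wx":0,"wy":0,"wz":0.16,"claw":0.35},{"x":-0.107,"y":0.063,"z":0.179,"wx":0,"wy":0,"wz":0.16,"claw":0.35},{"x":-0.107,"y":0.063,"z":0.179,"wx":0,"wy":0,"wz":0.16,"claw":0.35},{"x":-0.107,"y":0.063,"z":0.179,"wx":0,"wy":0,"wz":0.16,"claw":0.35},{"x":-0.107,"y":0.063,"z":0.179,"wx":0,"wy":0,"wz":0.16,"claw":0.35}]'

```text
time_s: 3.85
tcp_pos: [0.5724, -0.1195, 0.282]
ee_rot: [0.68, 0.733, 0.0, 0.0]
contact_force: [0.5, 0.3, 0.9]
opening: 0.0338
gripper_force: 0.0
```

Run:
```python
from h import *
tgo(.5613,-.1615,.037); print(read_state()["opening"])
i=img("wrist"); cv2.imwrite(f"pics/w1.png",cv2.resize(i["pixels"],(640,480)))
```

```text
grasp-> [ 0.5718 -0.119   0.208 ] shift mm [ 0.6 -0.5 74. ] turn [ 0.03  0.01 -0.04]
0.03379127629164181
```

View pics/w1.png

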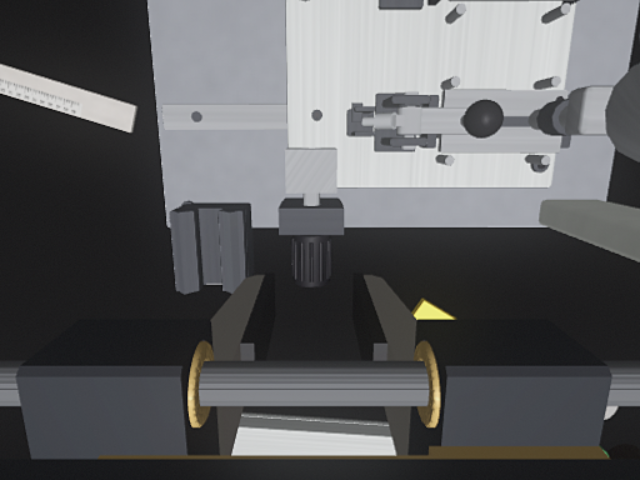

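The fingers sit centred on the pin knob at (311,260). Descending and gripping.

jog_arm --plan '[{"x":0.0005,"y":-0.0005,"z":0.02,"wx":0,"wy":0,"wz":0,"claw":0.35},{"x":0.0005,"y":-0.0005,"z":0.04,"wx":0,"wy":0,"wz":0,"claw":0.35},{"x":0.0005,"y":-0.0005,"z":0.06,"wx":0,"wy":0,"wz":0,"claw":0.35},{"x":0.0005,"y":-0.0005,"z":0.074,"wx":0,"wy":0,"wz":0,"claw":0.35},{"x":0.0005,"y":-0.0005,"z":0.074,"wx":0,"wy":0,"wz":0,"claw":0.35},{"x":0.0005,"y":-0.0005,"z":0.074,"wx":0,"wy":0,"wz":0,"claw":0.9},{"x":0.0005,"y":-0.0005,"z":0.074,"wx":0,"wy":0,"wz":0,"claw":0.9},{"x":0.0005,"y":-0.0005,"z":0.074,"wx":0,"wy":0,"wz":0,"claw":0.9},{"x":0.0005,"y":-0.0005,"z":0.074,"wx":0,"wy":0,"wz":0,"claw":0.9},{"x":0.0005,"y":-0.0005,"z":0.074,"wx":0,"wy":0,"wz":0,"claw":0.9}]' --newtons 30

```text
time_s: 4.73
tcp_pos: [0.572, -0.1194, 0.2083]
ee_rot: [0.681, 0.733, 0.001, 0.001]
contact_force: [-1.0, -1.0, 7.5]
opening: 0.02
gripper_force: 29.8
```

jog_arm --plan '[{"x":-0.006,"y":0,"z":0,"wx":0,"wy":0,"wz":0,"claw":0.9},{"x":-0.012,"y":0,"z":0,"wx":0,"wy":0,"wz":0,"claw":0.9},{"x":-0.018,"y":0,"z":0,"wx":0,"wy":0,"wz":0,"claw":0.9},{"x":-0.024,"y":0,"z":0,"wx":0,"wy":0,"wz":0,"claw":0.9},{"x":-0.03,"y":0,"z":0,"wx":0,"wy":0,"wz":0,"claw":0.9},{"x":-0.036,"y":0,"z":0,"wx":0,"wy":0,"wz":0,"claw":0.9},{"x":-0.042,"y":0,"z":0,"wx":0,"wy":0,"wz":0,"claw":0.9},{"x":-0.048,"y":0,"z":0,"wx":0,"wy":0,"wz":0,"claw":0.9},{"x":-0.054,"y":0,"z":0,"wx":0,"wy":0,"wz":0,"claw":0.9},{"x":-0.054,"y":0,"z":0,"wx":0,"wy":0,"wz":0,"claw":0.9}]'

```text
time_s: 5.57
tcp_pos: [0.5751, -0.1743, 0.2064]
ee_rot: [0.681, 0.733, -0.0, -0.0]
contact_force: [0.1, -0.8, -0.1]
opening: 0.02
gripper_force: 29.8
```

Run:
```python
from h import *
s=read_state(); print(s["contact_force"],s["opening"])
i=img("wrist"); cv2.imwrite(f"pics/w2.png",cv2.resize(i["pixels"],(640,480)))
C=cloud(i)
P=C.reshape(-1,3)[(i["depth"]>0).ravel()]@T
for y in np.arange(-.205,-.135,.005):
    q=P[(abs(P[:,1]-y)<.002)&(abs(P[:,0]-.5613)<.012)&(P[:,2]>.025)&(P[:,2]<.06)]
    if len(q)>3: print("%.3f n%d x[%.4f %.4f] zmax %.4f"%(y,len(q),q[:,0].min(),q[:,0].max(),q[:,2].max()))
tgo(.5613,-.2115,.062); tgo(.5045,-.1965,.062)
```

```text
[ 0.08746284 -0.80788439 -0.14836899] 0.020012619507325028
-0.205 n490 x[0.5493 0.5733] zmax 0.0600
-0.200 n466 x[0.5510 0.5709] zmax 0.0451
-0.195 n146 x[0.5564 0.5650] zmax 0.0396
-0.190 n157 x[0.5564 0.5650] zmax 0.0392
-0.185 n158 x[0.5565 0.5650] zmax 0.0395
-0.180 n164 x[0.5560 0.5650] zmax 0.0400
-0.175 n168 x[0.5560 0.5649] zmax 0.0395
-0.170 n165 x[0.5561 0.5644] zmax 0.0397
-0.165 n171 x[0.5557 0.5644] zmax 0.0399
-0.160 n182 x[0.5557 0.5644] zmax 0.0397
-0.155 n27 x[0.5576 0.5626] zmax 0.0371
-0.145 n424 x[0.5494 0.5731] zmax 0.0532
-0.140 n663 x[0.5493 0.5733] zmax 0.0535
grasp-> [ 0.5756 -0.1688  0.233 ] shift mm [  4.9   0.9 -26.6] turn [-0.04 -0.   -0.11]
grasp-> [ 0.5178 -0.1581  0.233 ] shift mm [ 19.8 -55.9 -26.6] turn [-0.04 -0.   -0.11]
```

View pics/w2.png

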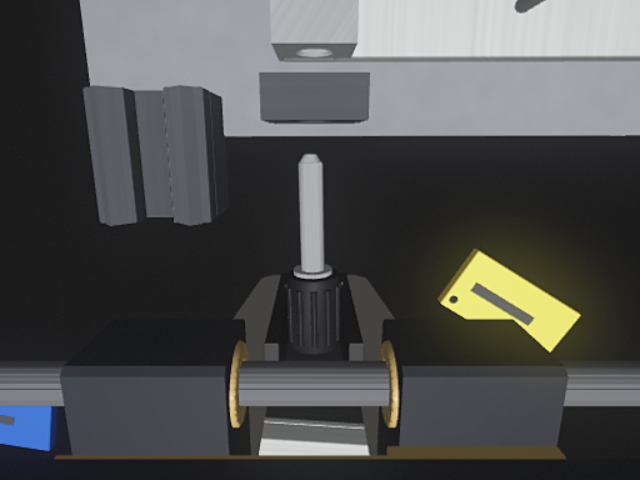

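The pin is free: tip at (311,157), grey notch at (150,150). Now carrying it to the notch.

jog_arm --plan '[{"x":0,"y":0,"z":-0.015,"wx":0,"wy":0,"wz":0,"claw":0.9},{"x":0,"y":0,"z":-0.03,"wx":0,"wy":0,"wz":0,"claw":0.9},{"x":0,"y":-0.015,"z":-0.03,"wx":0,"wy":0,"wz":0,"claw":0.9},{"x":0.005,"y":-0.03,"z":-0.03,"wx":0,"wy":0,"wz":0,"claw":0.9},{"x":0.01,"y":-0.045,"z":-0.03,"wx":0,"wy":0,"wz":0,"claw":0.9},{"x":0.018,"y":-0.056,"z":-0.03,"wx":0,"wy":0,"wz":0,"claw":0.9},{"x":0.018,"y":-0.056,"z":-0.03,"wx":0,"wy":0,"wz":0,"claw":0.9},{"x":0.018,"y":-0.056,"z":-0.03,"wx":0,"wy":0,"wz":0,"claw":0.9}]'

```text
time_s: 6.28
tcp_pos: [0.518, -0.1591, 0.2368]
ee_rot: [0.68, 0.733, -0.0, -0.0]
contact_force: [1.2, -0.6, 0.0]
opening: 0.0204
gripper_force: 29.8
```

Run:
```python
from h import *
s=read_state(); print(s["contact_force"],s["opening"])
i=img("wrist"); C=cloud(i)
P=C.reshape(-1,3)[(i["depth"]>0).ravel()]@T
for y in np.arange(-.205,-.125,.005):
    q=P[(abs(P[:,1]-y)<.002)&(abs(P[:,0]-.5045)<.012)&(P[:,2]>.052)&(P[:,2]<.09)]
    if len(q)>3: print("%.3f n%d x[%.4f %.4f] zmax %.4f"%(y,len(q),q[:,0].min(),q[:,0].max(),q[:,2].max()))
Q=P[(abs(P[:,1]+.165)<.01)&(abs(P[:,0]-.5045)<.03)&(P[:,2]>.035)&(P[:,2]<.05)]; print(Q[:,0].min(),Q[:,0].max())
```

```text
[ 1.24014456 -0.5823678   0.0254634 ] 0.020353767094318555
-0.205 n362 x[0.4956 0.5159] zmax 0.0897
-0.200 n387 x[0.4955 0.5159] zmax 0.0894
-0.195 n382 x[0.4956 0.5159] zmax 0.0874
-0.190 n395 x[0.4947 0.5161] zmax 0.0867
-0.185 n396 x[0.4936 0.5162] zmax 0.0863
-0.180 n407 x[0.4962 0.5152] zmax 0.0752
-0.175 n154 x[0.5007 0.5093] zmax 0.0703
-0.170 n157 x[0.5007 0.5093] zmax 0.0702
-0.165 n160 x[0.5008 0.5093] zmax 0.0703
-0.160 n166 x[0.5003 0.5093] zmax 0.0705
-0.155 n167 x[0.5004 0.5092] zmax 0.0700
-0.150 n168 x[0.5004 0.5087] zmax 0.0701
-0.145 n172 x[0.5000 0.5087] zmax 0.0703
-0.140 n167 x[0.5000 0.5087] zmax 0.0699
-0.135 n15 x[0.5024 0.5064] zmax 0.0679
0.4847137641147405 0.524810695414456
```

jog_arm --plan '[{"x":-0.005,"y":0,"z":0,"wx":0,"wy":0,"wz":0,"claw":0.9},{"x":-0.005,"y":0,"z":0.006,"wx":0,"wy":0,"wz":0,"claw":0.9},{"x":-0.005,"y":0,"z":0.012,"wx":0,"wy":0,"wz":0,"claw":0.9},{"x":-0.005,"y":0,"z":0.018,"wx":0,"wy":0,"wz":0,"claw":0.9},{"x":-0.005,"y":0,"z":0.024,"wx":0,"wy":0,"wz":0,"claw":0.9},{"x":-0.005,"y":0,"z":0.029,"wx":0,"wy":0,"wz":0,"claw":0.9},{"x":-0.005,"y":0,"z":0.029,"wx":0,"wy":0,"wz":0,"claw":0.9},{"x":-0.005,"y":0,"z":0.029,"wx":0,"wy":0,"wz":0,"claw":0.9}]'

```text
time_s: 7.0
tcp_pos: [0.5184, -0.1643, 0.2072]
ee_rot: [0.68, 0.733, -0.0, -0.0]
contact_force: [-0.9, -0.3, 0.6]
opening: 0.0202
gripper_force: 30.0
```

Run:
```python
from h import *
s=read_state(); print(s["contact_force"],s["opening"])
i=img("wrist"); C=cloud(i)
P=C.reshape(-1,3)[(i["depth"]>0).ravel()]@T
for y in np.arange(-.205,-.125,.005):
    q=P[(abs(P[:,1]-y)<.002)&(abs(P[:,0]-.5045)<.007)&(P[:,2]>.025)&(P[:,2]<.09)]
    if len(q)>3: print("%.3f n%d x[%.4f %.4f] zmax %.4f"%(y,len(q),q[:,0].min(),q[:,0].max(),q[:,2].max()))
```

```text
[-0.90229919 -0.25076441  0.55743151] 0.02019695026401423
-0.205 n224 x[0.4976 0.5115] zmax 0.0481
-0.200 n232 x[0.4977 0.5114] zmax 0.0482
-0.195 n236 x[0.4978 0.5113] zmax 0.0484
-0.190 n253 x[0.4979 0.5113] zmax 0.0482
-0.185 n308 x[0.4977 0.5115] zmax 0.0465
-0.180 n184 x[0.4975 0.5113] zmax 0.0425
-0.175 n255 x[0.4976 0.5113] zmax 0.0428
-0.170 n259 x[0.4976 0.5113] zmax 0.0431
-0.165 n260 x[0.4977 0.5112] zmax 0.0434
-0.160 n268 x[0.4978 0.5112] zmax 0.0433
-0.155 n275 x[0.4975 0.5112] zmax 0.0436
-0.150 n287 x[0.4975 0.5112] zmax 0.0443
-0.145 n321 x[0.4975 0.5115] zmax 0.0434
-0.140 n309 x[0.4976 0.5115] zmax 0.0431
-0.135 n228 x[0.4977 0.5114] zmax 0.0429
```

jog_arm --plan '[{"x":0,"y":0,"z":0,"wx":0,"wy":0,"wz":0,"claw":0.5},{"x":0,"y":0,"z":0,"wx":0,"wy":0,"wz":0,"claw":0.35},{"x":0,"y":0,"z":0,"wx":0,"wy":0,"wz":0,"claw":0.35},{"x":0,"y":0,"z":0,"wx":0,"wy":0,"wz":0,"claw":0.35},{"x":0,"y":0,"z":-0.02,"wx":0,"wy":0,"wz":0,"claw":0.35},{"x":0,"y":0,"z":-0.05,"wx":0,"wy":0,"wz":0,"claw":0.35},{"x":0,"y":0,"z":-0.09,"wx":0,"wy":0,"wz":0,"claw":0.35},{"x":0,"y":0,"z":-0.1,"wx":0,"wy":0,"wz":0,"claw":0.35},{"x":0,"y":0,"z":-0.1,"wx":0,"wy":0,"wz":0,"claw":0.35}]'

```text
time_s: 7.8
tcp_pos: [0.5197, -0.1646, 0.3111]
ee_rot: [0.68, 0.733, 0.001, 0.003]
contact_force: [0.6, 0.0, -0.3]
opening: 0.0299
gripper_force: 0.0
```

Run:
```python
from h import *
i=img("wrist"); C=cloud(i)
P=C.reshape(-1,3)[(i["depth"]>0).ravel()]@T
for y in np.arange(-.22,-.125,.01):
    q=P[(abs(P[:,1]-y)<.002)&(abs(P[:,0]-.5045)<.005)&(P[:,2]>.025)&(P[:,2]<.09)]
    if len(q)>3: print("%.3f n%d zmax %.4f"%(y,len(q),q[:,2].max()))
tgo(.558,-.0177,.13,90);tgo(.558,-.0177,.13,-90)
```

```text
-0.210 n67 zmax 0.0487
-0.200 n66 zmax 0.0489
-0.190 n67 zmax 0.0488
-0.180 n54 zmax 0.0424
-0.170 n69 zmax 0.0431
-0.160 n65 zmax 0.0430
-0.150 n71 zmax 0.0418
-0.140 n64 zmax 0.0340
grasp-> [0.5578 0.0242 0.301 ] shift mm [185.2  52.7   7.9] turn [ 8.000e-02  1.900e-01 -9.006e+01]
grasp-> [0.5578 0.0242 0.301 ] shift mm [185.2  52.7   7.9] turn [ 1.900e-01 -8.000e-02  8.994e+01]
```

jog_arm --plan '[{"x":0.185,"y":0.053,"z":0.008,"wx":0,"wy":0,"wz":-70,"claw":0.1},{"x":0.185,"y":0.053,"z":0.008,"wx":0,"wy":0,"wz":-70,"claw":0.1},{"x":0.185,"y":0.053,"z":0.008,"wx":0,"wy":0,"wz":-70,"claw":0.1},{"x":0.185,"y":0.053,"z":0.008,"wx":0,"wy":0,"wz":-70,"claw":0.1},{"x":0.185,"y":0.053,"z":0.008,"wx":0,"wy":0,"wz":-70,"claw":0.1},{"x":0.185,"y":0.053,"z":0.008,"wx":0,"wy":0,"wz":-70,"claw":0.1},{"x":0.185,"y":0.053,"z":0.008,"wx":0,"wy":0,"wz":-70,"claw":0.1},{"x":0.185,"y":0.053,"z":0.008,"wx":0,"wy":0,"wz":-70,"claw":0.1},{"x":0.185,"y":0.053,"z":0.008,"wx":0,"wy":0,"wz":-70,"claw":0.1},{"x":0.185,"y":0.053,"z":0.008,"wx":0,"wy":0,"wz":-70,"claw":0.1}]'

```text
time_s: 8.68
tcp_pos: [0.5568, 0.0243, 0.2973]
ee_rot: [0.134, 0.991, -0.0, -0.002]
contact_force: [-0.4, -1.5, 0.0]
opening: 0.0415
gripper_force: 0.0
```

jog_arm --plan '[{"x":0,"y":0,"z":0,"wx":0,"wy":0,"wz":-20,"claw":0.1},{"x":0,"y":0,"z":0,"wx":0,"wy":0,"wz":-20,"claw":0.1},{"x":0,"y":0,"z":0,"wx":0,"wy":0,"wz":-20,"claw":0.1},{"x":0,"y":0,"z":0,"wx":0,"wy":0,"wz":-20,"claw":0.1},{"x":0,"y":0,"z":0,"wx":0,"wy":0,"wz":-20,"claw":0.1},{"x":0,"y":0,"z":0,"wx":0,"wy":0,"wz":-20,"claw":0.1}]'

```text
time_s: 9.18
tcp_pos: [0.5573, 0.0241, 0.2986]
ee_rot: [-0.035, 0.999, 0.0, -0.001]
contact_force: [-0.3, -0.2, 0.6]
opening: 0.0413
gripper_force: 0.0
```

Run:
```python
from h import *
i=img("wrist"); C=cloud(i)
P=C.reshape(-1,3)[(i["depth"]>0).ravel()]@T
Q=P[(np.hypot(P[:,0]-.558,P[:,1]+.0177)<.018)&(P[:,2]>.06)&(P[:,2]<.08)]; print(len(Q),np.percentile(Q,[2,50,98],axis=0).round(4))
tgo(.558,-.0177,.0555,90); s=read_state(); print(s["joint_positions"],s["opening"])
```

```text
693 [[ 0.5494 -0.0262  0.0619]
 [ 0.557  -0.0175  0.0704]
 [ 0.5663 -0.0094  0.0719]]
grasp-> [0.5578 0.0242 0.2265] shift mm [-0.4  0.  72.4] turn [ 0.   -0.07 -0.23]
[ 4.05634954e-02  3.75792384e-01  1.86913752e+00  4.05878247e-05
  8.97951550e-01 -1.60137990e+00] 0.041165607233447636
```

jog_arm --plan '[{"x":0,"y":0,"z":0.025,"wx":0,"wy":0,"wz":0,"claw":0.1},{"x":0,"y":0,"z":0.05,"wx":0,"wy":0,"wz":0,"claw":0.1},{"x":0,"y":0,"z":0.07,"wx":0,"wy":0,"wz":0,"claw":0.1},{"x":0,"y":0,"z":0.07,"wx":0,"wy":0,"wz":0,"claw":0.1},{"x":0,"y":0,"z":0.07,"wx":0,"wy":0,"wz":0,"claw":0.9},{"x":0,"y":0,"z":0.07,"wx":0,"wy":0,"wz":0,"claw":0.9},{"x":0,"y":0,"z":0.07,"wx":0,"wy":0,"wz":0,"claw":0.9},{"x":0,"y":0,"z":0.07,"wx":0,"wy":0,"wz":0,"claw":0.9},{"x":0,"y":0,"z":0.07,"wx":0,"wy":0,"wz":0,"claw":0.9},{"x":0,"y":0,"z":0.07,"wx":0,"wy":0,"wz":0,"claw":0.9}]' --newtons 55

```text
time_s: 10.07
tcp_pos: [0.5583, 0.0242, 0.2311]
ee_rot: [-0.037, 0.999, 0.0, 0.001]
contact_force: [-0.7, 1.5, 6.9]
opening: 0.0179
gripper_force: 55.0
```

jog_arm --plan '[{"x":0.01,"y":0,"z":0,"wx":0,"wy":0,"wz":0,"claw":0.9},{"x":0.02,"y":0,"z":0,"wx":0,"wy":0,"wz":0,"claw":0.9},{"x":0.03,"y":0,"z":0,"wx":0,"wy":0,"wz":0,"claw":0.9},{"x":0.04,"y":0,"z":0,"wx":0,"wy":0,"wz":0,"claw":0.9},{"x":0.05,"y":0,"z":0,"wx":0,"wy":0,"wz":0,"claw":0.9},{"x":0.06,"y":0,"z":0,"wx":0,"wy":0,"wz":0,"claw":0.9},{"x":0.07,"y":0,"z":0,"wx":0,"wy":0,"wz":0,"claw":0.9},{"x":0.08,"y":0,"z":0,"wx":0,"wy":0,"wz":0,"claw":0.9},{"x":0.09,"y":0,"z":0,"wx":0,"wy":0,"wz":0,"claw":0.9},{"x":0.097,"y":0,"z":0,"wx":0,"wy":0,"wz":0,"claw":0.9}]'

```text
time_s: 10.9
tcp_pos: [0.4641, 0.0171, 0.2312]
ee_rot: [-0.037, 0.999, 0.0, 0.006]
contact_force: [16.7, 1.0, -12.9]
opening: 0.0179
gripper_force: 55.0
```

jog_arm --plan '[{"x":0.003,"y":0,"z":0,"wx":0,"wy":0,"wz":0,"claw":0.9},{"x":0.005,"y":0,"z":0,"wx":0,"wy":0,"wz":0,"claw":0.9},{"x":0.005,"y":0,"z":0,"wx":0,"wy":0,"wz":0,"claw":0.9}]'

```text
time_s: 11.15
tcp_pos: [0.459, 0.0168, 0.2311]
ee_rot: [-0.037, 0.999, 0.0, 0.005]
contact_force: [12.1, 1.8, -8.2]
opening: 0.018
gripper_force: 55.0
```

jog_arm --plan '[{"x":0.002,"y":0,"z":0,"wx":0,"wy":0,"wz":0,"claw":0.9},{"x":0.004,"y":0,"z":0,"wx":0,"wy":0,"wz":0,"claw":0.9},{"x":0.004,"y":0,"z":0,"wx":0,"wy":0,"wz":0,"claw":0.9}]'

```text
time_s: 11.4
tcp_pos: [0.4564, 0.0166, 0.2312]
ee_rot: [-0.037, 0.999, 0.0, 0.007]
contact_force: [18.9, 2.9, -16.2]
opening: 0.018
gripper_force: 55.0
```

jog_arm --plan '[{"x":0.002,"y":0,"z":0,"wx":0,"wy":0,"wz":0,"claw":0.9},{"x":0.004,"y":0,"z":0,"wx":0,"wy":0,"wz":0,"claw":0.9},{"x":0.004,"y":0,"z":0,"wx":0,"wy":0,"wz":0,"claw":0.9}]'

```text
time_s: 11.65
tcp_pos: [0.4549, 0.0164, 0.2313]
ee_rot: [-0.037, 0.999, 0.0, 0.011]
contact_force: [31.5, 4.5, -34.6]
opening: 0.0183
gripper_force: 55.0
```

jog_arm --plan '[{"x":-0.004,"y":0,"z":0,"wx":0,"wy":0,"wz":0,"claw":0.1},{"x":-0.004,"y":0,"z":0,"wx":0,"wy":0,"wz":0,"claw":0.1},{"x":-0.004,"y":0,"z":0,"wx":0,"wy":0,"wz":0,"claw":0.1},{"x":-0.004,"y":0,"z":-0.04,"wx":0,"wy":0,"wz":0,"claw":0.1},{"x":-0.004,"y":0,"z":-0.08,"wx":0,"wy":0,"wz":0,"claw":0.1},{"x":-0.004,"y":0,"z":-0.12,"wx":0,"wy":0,"wz":0,"claw":0.1},{"x":-0.034,"y":0,"z":-0.16,"wx":0,"wy":0,"wz":0,"claw":0.1},{"x":-0.064,"y":0,"z":-0.19,"wx":0,"wy":0,"wz":0,"claw":0.1},{"x":-0.064,"y":0,"z":-0.19,"wx":0,"wy":0,"wz":0,"claw":0.1},{"x":-0.064,"y":0,"z":-0.19,"wx":0,"wy":0,"wz":0,"claw":0.1}]'

```text
time_s: 12.48
tcp_pos: [0.5131, 0.0208, 0.4221]
ee_rot: [-0.037, 0.999, -0.0, 0.002]
contact_force: [-0.2, 0.3, -1.2]
opening: 0.0415
gripper_force: 0.0
```

Run:
```python
from h import *
i=img("wrist"); cv2.imwrite("pics/w3.png",cv2.resize(i["pixels"],(800,600))); np.savez("w3.npz",**{k:np.array(v) for k,v in i.items()})
from scipy.optimize import least_squares
C=cloud(i); P=C.reshape(-1,3)[(i["depth"]>0).ravel()]@T
for n,y in (("a",.052),("b",-.018),("c",-.088)):
    Q=P[(np.hypot(P[:,0]-.535,P[:,1]-y)<.022)&(P[:,2]>.0765)&(P[:,2]<.092)]
    if len(Q)>20: print(n,len(Q),least_squares(lambda c:np.linalg.norm(Q-c,axis=1)-.008,Q.mean(0)-[0,0,.004]).x.round(4))
Q=P[(np.hypot(P[:,0]-.456,P[:,1]+.0177)<.02)&(P[:,2]>.066)&(P[:,2]<.08)]; print("handle",len(Q),np.percentile(Q,[2,50,98],axis=0).round(4).tolist())
for o in spotter.regions_of("wrist","coupon_1_mid"):
    m=o["pixels"]&(i["depth"]>0); q=C[m]@T
    print(round(o["score"],2),np.round(o["location"]),m.sum(),np.percentile(q,[3,50,97],axis=0).round(4).tolist())
for y in (.052,-.018,-.088):
    for dx in (.027,.0):  # beyond the clamp tip
        q=P[(abs(P[:,0]-.559-dx+.002)<.004)&(abs(P[:,1]-y)<.025)]
        print(y,dx,[(round(float(yy-y),3),round(float(np.median(q[abs(q[:,1]-yy)<.002][:,2])),4)) for yy in np.arange(y-.02,y+.021,.004) if (abs(q[:,1]-yy)<.002).any()])
```

```text
a 197 [0.536  0.052  0.0782]
b 199 [ 0.5354 -0.018   0.0792]
c 197 [ 0.5355 -0.0879  0.0791]
handle 313 [[0.4506, -0.0264, 0.0667], [0.4591, -0.0185, 0.0704], [0.4677, -0.0096, 0.0723]]
0.96 [215. 248.] 1064 [[0.5312, -0.032, 0.0491], [0.5623, -0.0186, 0.0507], [0.5844, -0.0032, 0.0522]]
0.67 [214.  15.] 4594 [[0.4848, -0.3429, 0.0023], [0.5749, -0.3133, 0.0042], [0.6628, -0.2883, 0.0169]]
0.66 [254.  94.] 103 [[0.6214, -0.2292, 0.0026], [0.628, -0.221, 0.0063], [0.6312, -0.2099, 0.0081]]
0.052 0.027 [(0.008, 0.0446), (0.012, 0.0306), (0.016, 0.0317), (0.02, 0.0482)]
0.052 0.0 [(-0.02, 0.0307), (-0.016, 0.0309), (-0.012, 0.0308), (-0.008, 0.0406), (-0.004, 0.0447), (0.0, 0.0443), (0.004, 0.0452), (0.008, 0.0445), (0.012, 0.0312), (0.016, 0.0307), (0.02, 0.0307)]
-0.018 0.027 [(-0.02, 0.0487), (-0.016, 0.0469), (-0.012, 0.0504), (-0.008, 0.0506), (-0.004, 0.0512), (-0.0, 0.051), (0.004, 0.0506), (0.008, 0.051), (0.012, 0.0508), (0.016, 0.0443), (0.02, 0.0483)]
-0.018 0.0 [(-0.02, 0.031), (-0.016, 0.031), (-0.012, 0.051), (-0.008, 0.051), (-0.004, 0.0505), (-0.0, 0.0509), (0.004, 0.0508), (0.008, 0.051), (0.012, 0.0506), (0.016, 0.0322), (0.02, 0.0304)]
-0.088 0.027 [(-0.02, 0.0489), (-0.016, 0.0496), (-0.012, 0.0511), (-0.008, 0.0508)]
-0.088 0.0 [(-0.02, 0.0309), (-0.016, 0.0504), (-0.012, 0.051), (-0.008, 0.0507), (-0.004, 0.0506), (0.0, 0.0508), (0.004, 0.0505), (0.008, 0.0511), (0.012, 0.0505), (0.016, 0.0311), (0.02, 0.0306)]
```

View pics/w3.png

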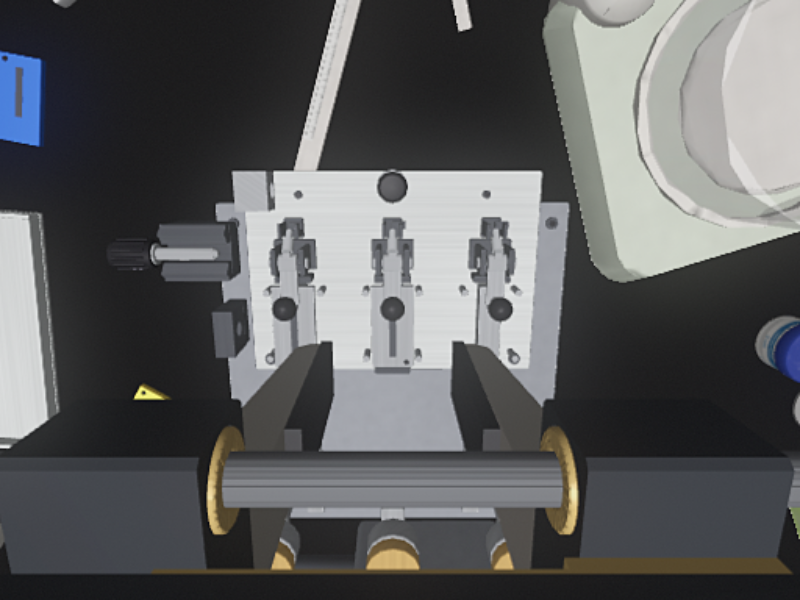

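Seat a is empty; coupons lie in b (wear track up, at (392,335)) and c. The pin is in the notch at (170,253) and the carriage is out about 100 mm. I'll raise finger b first.

Run:
```python
from h import *
tgo(.5354,-.018,.125,90); tgo(.5354,-.018,.083,90,(.5354,-.018,.125,90))
```

```text
grasp-> [0.5352 0.0222 0.296 ] shift mm [-25.1  -0.3 122.4] turn [ 0.   -0.15 -0.06]
grasp-> [0.5352 0.0222 0.254 ] shift mm [ 0.  0. 42.] turn [0. 0. 0.]
```

jog_arm --plan '[{"x":-0.025,"y":0,"z":0.04,"wx":0,"wy":0,"wz":0,"claw":0.1},{"x":-0.025,"y":0,"z":0.08,"wx":0,"wy":0,"wz":0,"claw":0.1},{"x":-0.025,"y":0,"z":0.12,"wx":0,"wy":0,"wz":0,"claw":0.1},{"x":-0.025,"y":0,"z":0.14,"wx":0,"wy":0,"wz":0,"claw":0.1},{"x":-0.025,"y":0,"z":0.164,"wx":0,"wy":0,"wz":0,"claw":0.1},{"x":-0.025,"y":0,"z":0.164,"wx":0,"wy":0,"wz":0,"claw":0.1},{"x":-0.025,"y":0,"z":0.164,"wx":0,"wy":0,"wz":0,"claw":0.9},{"x":-0.025,"y":0,"z":0.164,"wx":0,"wy":0,"wz":0,"claw":0.9},{"x":-0.025,"y":0,"z":0.164,"wx":0,"wy":0,"wz":0,"claw":0.9},{"x":-0.025,"y":0,"z":0.164,"wx":0,"wy":0,"wz":0,"claw":0.9}]' --newtons 20

```text
time_s: 13.42
tcp_pos: [0.537, 0.0226, 0.2572]
ee_rot: [-0.037, 0.999, 0.0, 0.001]
contact_force: [0.4, 0.4, -0.1]
opening: 0.0169
gripper_force: 0.0
```

Run:
```python
from h import *
s=read_state(); print(s["opening"],s["gripper_force"],s["contact_force"]); print((s["tcp_pos"]-np.array([0,0,.171]))@T)
```

```text
0.01693372892065777 0.0 [ 0.42882966  0.37413851 -0.14574747]
[ 0.53723069 -0.0177524   0.0861567 ]
```

jog_arm --plan '[{"x":0,"y":0,"z":0.003,"wx":0,"wy":0,"wz":0,"claw":0.9},{"x":0,"y":0,"z":0.003,"wx":0,"wy":0,"wz":0,"claw":0.9},{"x":0,"y":0,"z":0.003,"wx":0,"wy":0,"wz":0,"claw":0.9}]'

```text
time_s: 13.67
tcp_pos: [0.5378, 0.0227, 0.2552]
ee_rot: [-0.037, 0.999, 0.0, 0.002]
contact_force: [-2.6, -0.3, 14.6]
opening: 0.0144
gripper_force: 20.0
```

jog_arm --plan '[{"x":0.003,"y":0,"z":-0.003,"wx":0,"wy":0,"wz":0,"claw":0.9},{"x":0.006,"y":0,"z":-0.0055,"wx":0,"wy":0,"wz":0,"claw":0.9},{"x":0.0133,"y":0,"z":-0.0095,"wx":0,"wy":0,"wz":0,"claw":0.9},{"x":0.0213,"y":0,"z":-0.0117,"wx":0,"wy":0,"wz":0,"claw":0.9},{"x":0.0296,"y":0,"z":-0.0118,"wx":0,"wy":0,"wz":0,"claw":0.9},{"x":0.0376,"y":0,"z":-0.0099,"wx":0,"wy":0,"wz":0,"claw":0.9},{"x":0.045,"y":0,"z":-0.0062,"wx":0,"wy":0,"wz":0,"claw":0.9},{"x":0.0505,"y":0,"z":-0.002,"wx":0,"wy":0,"wz":0,"claw":0.9},{"x":0.0505,"y":0,"z":-0.002,"wx":0,"wy":0,"wz":0,"claw":0.9}]'

```text
time_s: 14.42
tcp_pos: [0.4852, 0.0187, 0.2554]
ee_rot: [-0.037, 0.999, -0.0, -0.0]
contact_force: [-3.8, -0.6, 1.9]
opening: 0.0142
gripper_force: 20.0
```

jog_arm --plan '[{"x":0,"y":0,"z":0,"wx":0,"wy":0,"wz":0,"claw":0.4},{"x":0,"y":0,"z":0,"wx":0,"wy":0,"wz":0,"claw":0.2},{"x":0,"y":0,"z":0,"wx":0,"wy":0,"wz":0,"claw":0.2},{"x":0,"y":0,"z":-0.03,"wx":0,"wy":0,"wz":0,"claw":0.1},{"x":0,"y":0,"z":-0.06,"wx":0,"wy":0,"wz":0,"claw":0.1},{"x":-0.02,"y":0,"z":-0.1,"wx":0,"wy":0,"wz":0,"claw":0.1},{"x":-0.04,"y":0,"z":-0.12,"wx":0,"wy":0,"wz":0,"claw":0.1},{"x":-0.04,"y":0,"z":-0.12,"wx":0,"wy":0,"wz":0,"claw":0.1}]'

```text
time_s: 15.08
tcp_pos: [0.5309, 0.0221, 0.3806]
ee_rot: [-0.037, 0.999, 0.0, 0.006]
contact_force: [0.7, -0.1, 0.9]
opening: 0.0413
gripper_force: 0.0
```

Run:
```python
from h import *
i=img("wrist"); cv2.imwrite("pics/w4.png",cv2.resize(i["pixels"],(640,480))); 
C=cloud(i); P=C.reshape(-1,3)[(i["depth"]>0).ravel()]@T
for n,x,y in (("b",.485,-.018),("c",.5355,-.088)):
    Q=P[(np.hypot(P[:,0]-x,P[:,1]-y)<.02)&(P[:,2]>.075)&(P[:,2]<.1)]; print(n,len(Q),np.median(Q,0).round(4),Q.max(0).round(4))
for y in (-.018,-.088):
    q=P[(abs(P[:,0]-.5575)<.04)&(abs(P[:,1]-y)<.017)&(P[:,2]>.0475)&(P[:,2]<.0535)]; print(y,len(q),np.percentile(q,[1,50,99],axis=0).round(4).tolist())
tgo(.5575,-.018,.11,90)
```

```text
b 481 [ 0.4867 -0.0176  0.0852] [ 0.505  -0.0101  0.0937]
c 267 [ 0.5338 -0.0867  0.0846] [ 0.5434 -0.0799  0.0886]
-0.018 1953 [[0.5217, -0.0325, 0.0476], [0.5552, -0.0176, 0.0506], [0.5912, -0.0031, 0.0522]]
-0.088 1419 [[0.5226, -0.1025, 0.0477], [0.5605, -0.0859, 0.0507], [0.591, -0.0729, 0.0523]]
grasp-> [0.5573 0.0239 0.281 ] shift mm [-27.9  -0.2  96.9] turn [-0.01  0.4  -0.06]
```

View pics/w4.png

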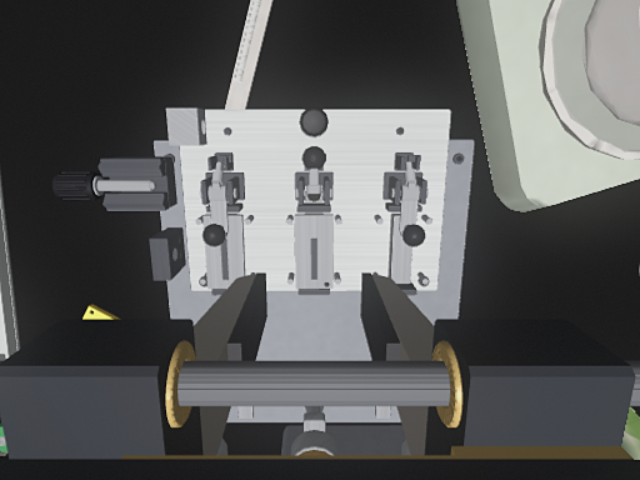

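jog_arm --plan '[{"x":-0.028,"y":0,"z":0.04,"wx":0,"wy":0.2,"wz":0,"claw":0},{"x":-0.028,"y":0,"z":0.08,"wx":0,"wy":0.2,"wz":0,"claw":0},{"x":-0.028,"y":0,"z":0.1,"wx":0,"wy":0.2,"wz":0,"claw":0},{"x":-0.028,"y":0,"z":0.12,"wx":0,"wy":0.2,"wz":0,"claw":0},{"x":-0.028,"y":0,"z":0.14,"wx":0,"wy":0.2,"wz":0,"claw":0},{"x":-0.028,"y":0,"z":0.147,"wx":0,"wy":0.2,"wz":0,"claw":0},{"x":-0.028,"y":0,"z":0.147,"wx":0,"wy":0.2,"wz":0,"claw":0},{"x":-0.028,"y":0,"z":0.147,"wx":0,"wy":0.2,"wz":0,"claw":0}]'

```text
time_s: 15.8
tcp_pos: [0.5538, 0.0239, 0.2275]
ee_rot: [-0.037, 0.999, -0.0, -0.002]
contact_force: [-0.1, 0.4, 0.1]
opening: 0.0461
gripper_force: 0.0
```

Run:
```python
from h import *
s=read_state(); print(s["opening"],s["contact_force"]); tgo(.5572,-.0178,.053,90)
```

```text
0.04609994332438857 [-0.10663296  0.40372775  0.09251183]
grasp-> [0.557 0.024 0.224] shift mm [-3.1 -0.1  3.5] turn [ 0.   -0.28 -0.07]
```

jog_arm --plan '[{"x":-0.0025,"y":0,"z":0.003,"wx":0,"wy":-0.2,"wz":0,"claw":0},{"x":-0.0025,"y":0,"z":0.003,"wx":0,"wy":-0.2,"wz":0,"claw":0},{"x":-0.0025,"y":0,"z":0.003,"wx":0,"wy":-0.2,"wz":0,"claw":0.8},{"x":-0.0025,"y":0,"z":0.003,"wx":0,"wy":-0.2,"wz":0,"claw":0.8},{"x":-0.0025,"y":0,"z":0.003,"wx":0,"wy":-0.2,"wz":0,"claw":0.8},{"x":-0.0025,"y":0,"z":0.003,"wx":0,"wy":-0.2,"wz":0,"claw":0.8},{"x":-0.0025,"y":0,"z":0.003,"wx":0,"wy":-0.2,"wz":0,"claw":0.8}]' --newtons 45

```text
time_s: 16.38
tcp_pos: [0.5569, 0.0241, 0.2253]
ee_rot: [-0.037, 0.999, 0.0, 0.0]
contact_force: [-0.2, 0.2, 6.3]
opening: 0.0292
gripper_force: 45.0
```

jog_arm --plan '[{"x":0,"y":0,"z":-0.01,"wx":0,"wy":0,"wz":0,"claw":0.8},{"x":0,"y":0,"z":-0.025,"wx":0,"wy":0,"wz":0,"claw":0.8},{"x":0,"y":0,"z":-0.05,"wx":0,"wy":0,"wz":0,"claw":0.8},{"x":0,"y":0,"z":-0.08,"wx":0,"wy":0,"wz":0,"claw":0.8},{"x":0,"y":0,"z":-0.12,"wx":0,"wy":0,"wz":0,"claw":0.8},{"x":0,"y":0,"z":-0.15,"wx":0,"wy":0,"wz":0,"claw":0.8},{"x":0,"y":0,"z":-0.15,"wx":0,"wy":0,"wz":0,"claw":0.8}]'

```text
time_s: 16.97
tcp_pos: [0.5583, 0.0241, 0.3815]
ee_rot: [-0.037, 0.999, 0.0, 0.005]
contact_force: [1.8, 0.1, -0.5]
opening: 0.0292
gripper_force: 45.0
```

```bash
cat >> h.py <<'E'
def tray():
    i=img("top"); C=cloud(i); best=None
    for o in spotter.regions_of("top","tray_in")[:1]:
        m=o["pixels"]&(i["depth"]>0); q=C[m]; q=q[q[:,2]<.03]
        r=cv2.minAreaRect((q[:,:2]*1000).astype(np.float32)); print("tray",o["score"],m.sum(),r)
    return i,C
E
python3 - <<'E'
from h import *
i,C=tray(); d=dict(np.load("top0.npz"))
# cabinet height & extents near tray from initial top picture
C=cloud(d); P=C.reshape(-1,3)[(d["depth"]>0).ravel()]; Q=P[(P[:,2]>.05)&(P[:,1]<-.2)&(P[:,0]<.75)&(P[:,0]>.2)]; print(len(Q),np.percentile(Q,[1,10,50,90,99],axis=0).round(3).tolist())
Q=P[(P[:,2]>.1)&(P[:,1]<-.2)&(P[:,0]<.55)&(P[:,0]>.2)]; print(Q.min(0),Q.max(0))
s=read_state(); print(s["opening"],s["gripper_force"],s["contact_force"],s["tcp_pos"])
E
```

```text
tray 0.7 1457 ((487.9505310058594, 21.00217056274414), (83.79390716552734, 156.34588623046875), 2.2380692958831787)
10755 [[0.217, -0.633, 0.052], [0.233, -0.59, 0.139], [0.348, -0.487, 0.224], [0.446, -0.406, 0.227], [0.464, -0.404, 0.229]]
[ 0.201816   -0.68918381  0.10000755] [ 0.46428067 -0.40290176  0.23220766]
0.02903575909630608 44.99708354473114 [-0.16450685 -0.49999394 -1.32934248] [0.55671226 0.02403854 0.37623619]
```

```bash
cat >> h.py <<'E'
def tray():
    i=img("top"); C=cloud(i)
    for o in spotter.regions_of("top","tray_in"):
        m=o["pixels"]&(i["depth"]>0)
        # keep tray-ish points: low, in the region right of the tester
        q=C[m]; q=q[(q[:,2]<.03)&(q[:,1]<-.2)]
        if len(q)>500: print("tray",round(o["score"],2),len(q),cv2.minAreaRect((q[:,:2]*1000).astype(np.float32)),np.percentile(q,[1,50,99],axis=0).round(3).tolist())
    return i,C
E
python3 - <<'E'
from h import *
i,C=tray()
i=img("wrist"); print([ (round(o["score"],2),np.round(o["location"])) for o in spotter.regions_of("wrist","coupon_1_mid")])
E
```

```text
tray 0.9 2909 ((596.373291015625, -317.0715026855469), (139.53768920898438, 195.550048828125), 89.87313842773438) [[0.501, -0.384, -0.001], [0.596, -0.319, 0.004], [0.691, -0.25, 0.019]]
[(0.66, array([236., 248.])), (0.62, array([248.,  66.]))]
```

The fingertips reach 9 mm below the coupon, too deep for laying it down. I'll set it back in its seat and regrasp 7 mm higher.

jog_arm --plan '[{"x":0,"y":0,"z":0.04,"wx":0,"wy":0,"wz":0,"claw":0.8},{"x":0,"y":0,"z":0.08,"wx":0,"wy":0,"wz":0,"claw":0.8},{"x":0,"y":0,"z":0.115,"wx":0,"wy":0,"wz":0,"claw":0.8},{"x":0,"y":0,"z":0.13,"wx":0,"wy":0,"wz":0,"claw":0.8},{"x":0,"y":0,"z":0.138,"wx":0,"wy":0,"wz":0,"claw":0.8},{"x":0,"y":0,"z":0.144,"wx":0,"wy":0,"wz":0,"claw":0.8},{"x":0,"y":0,"z":0.149,"wx":0,"wy":0,"wz":0,"claw":0.8},{"x":0,"y":0,"z":0.149,"wx":0,"wy":0,"wz":0,"claw":0.8},{"x":0,"y":0,"z":0.149,"wx":0,"wy":0,"wz":0,"claw":0.8}]'

```text
time_s: 18.02
tcp_pos: [0.5572, 0.0241, 0.2265]
ee_rot: [-0.037, 0.999, 0.0, 0.001]
contact_force: [-0.6, -0.6, -1.7]
opening: 0.0291
gripper_force: 45.0
```

Run:
```python
from h import *
s=read_state(); print(s["opening"],s["gripper_force"],s["contact_force"],s["tcp_pos"])
i=img("wrist"); cv2.imwrite("pics/w5.png",i["pixels"]); C=cloud(i); P=C.reshape(-1,3)[(i["depth"]>0).ravel()]@T
q=P[(abs(P[:,0]-.5575)<.05)&(abs(P[:,1]+.018)<.014)&(P[:,2]>.045)&(P[:,2]<.07)]
for x in np.arange(.52,.6,.005):
    z=q[abs(q[:,0]-x)<.002][:,2]
    if len(z): print(round(x,3),len(z),np.median(z).round(4))
```

```text
0.029147223416355433 44.99709069728851 [-0.63267855 -0.62500956 -1.7335111 ] [0.55716268 0.02410042 0.22650002]
0.52 217 0.0473
0.525 248 0.0475
0.53 459 0.0518
0.535 465 0.0518
0.54 449 0.0518
0.545 443 0.0518
0.55 424 0.0518
0.555 418 0.0518
0.56 411 0.0519
0.565 386 0.0519
0.57 396 0.0518
0.575 382 0.0518
0.58 382 0.0519
```

jog_arm --plan '[{"x":0,"y":0,"z":0.001,"wx":0,"wy":0,"wz":0,"claw":0.8},{"x":0,"y":0,"z":0.001,"wx":0,"wy":0,"wz":0,"claw":0.2},{"x":0,"y":0,"z":0.001,"wx":0,"wy":0,"wz":0,"claw":0.2},{"x":0,"y":0,"z":0.001,"wx":0,"wy":0,"wz":0,"claw":0.2},{"x":0,"y":0,"z":-0.003,"wx":0,"wy":0,"wz":0,"claw":0.2},{"x":0,"y":0,"z":-0.006,"wx":0,"wy":0,"wz":0,"claw":0.2},{"x":0,"y":0,"z":-0.006,"wx":0,"wy":0,"wz":0,"claw":0.2}]'

```text
time_s: 18.65
tcp_pos: [0.557, 0.0241, 0.2326]
ee_rot: [-0.037, 0.999, -0.0, 0.001]
contact_force: [-0.6, -0.5, -0.1]
opening: 0.0367
gripper_force: 0.0
```

jog_arm --plan '[{"x":0,"y":0,"z":0,"wx":0,"wy":0,"wz":0,"claw":0.2},{"x":0,"y":0,"z":0,"wx":0,"wy":0,"wz":0,"claw":0.8},{"x":0,"y":0,"z":0,"wx":0,"wy":0,"wz":0,"claw":0.8},{"x":0,"y":0,"z":0,"wx":0,"wy":0,"wz":0,"claw":0.8},{"x":0,"y":0,"z":0,"wx":0,"wy":0,"wz":0,"claw":0.8},{"x":0,"y":0,"z":0,"wx":0,"wy":0,"wz":0,"claw":0.8}]'

```text
time_s: 19.15
tcp_pos: [0.5567, 0.0241, 0.2318]
ee_rot: [-0.037, 0.999, 0.0, 0.0]
contact_force: [-0.6, -0.1, 2.7]
opening: 0.0293
gripper_force: 45.0
```

Lift, then compute the move to the tray.

jog_arm --plan '[{"x":0,"y":0,"z":-0.01,"wx":0,"wy":0,"wz":0,"claw":0.8},{"x":0,"y":0,"z":-0.025,"wx":0,"wy":0,"wz":0,"claw":0.8},{"x":0,"y":0,"z":-0.05,"wx":0,"wy":0,"wz":0,"claw":0.8},{"x":0,"y":0,"z":-0.08,"wx":0,"wy":0,"wz":0,"claw":0.8},{"x":0,"y":0,"z":-0.12,"wx":0,"wy":0,"wz":0,"claw":0.8},{"x":0,"y":0,"z":-0.15,"wx":0,"wy":0,"wz":0,"claw":0.8},{"x":0,"y":0,"z":-0.15,"wx":0,"wy":0,"wz":0,"claw":0.8}]'

```text
time_s: 19.73
tcp_pos: [0.5583, 0.0241, 0.3886]
ee_rot: [-0.037, 0.999, -0.0, 0.005]
contact_force: [0.2, -1.4, -0.2]
opening: 0.0287
gripper_force: 45.0
```

Run:
```python
from h import *
s=read_state(); print(s["opening"],s["gripper_force"],s["tcp_pos"])
go(.645,-.318,.37,90); go(.645,-.318,.25,90)
tray()
```

```text
0.028669120879851535 44.998100996017456 [0.55828966 0.02410649 0.38857522]
shift mm [ -61.  -347.6   19.3] turn [-0.    0.55  4.24]
shift mm [ -59.9 -347.5  139.3] turn [-0.    0.55  4.24]
tray 0.65 2906 ((596.15234375, -316.7323913574219), (136.7377166748047, 196.2946014404297), 89.3180923461914) [[0.501, -0.384, -0.002], [0.596, -0.319, 0.004], [0.692, -0.25, 0.019]]
```

jog_arm --plan '[{"x":-0.02,"y":-0.04,"z":0,"wx":0,"wy":0,"wz":0,"claw":0.8},{"x":-0.061,"y":-0.3475,"z":0.019,"wx":0,"wy":0,"wz":4.2,"claw":0.8},{"x":-0.061,"y":-0.3475,"z":0.019,"wx":0,"wy":0,"wz":4.2,"claw":0.8},{"x":-0.061,"y":-0.3475,"z":0.019,"wx":0,"wy":0,"wz":4.2,"claw":0.8},{"x":-0.061,"y":-0.3475,"z":0.019,"wx":0,"wy":0,"wz":4.2,"claw":0.8},{"x":-0.061,"y":-0.3475,"z":0.019,"wx":0,"wy":0,"wz":4.2,"claw":0.8},{"x":-0.061,"y":-0.3475,"z":0.019,"wx":0,"wy":0,"wz":4.2,"claw":0.8},{"x":-0.061,"y":-0.3475,"z":0.019,"wx":0,"wy":0,"wz":4.2,"claw":0.8},{"x":-0.061,"y":-0.3475,"z":0.019,"wx":0,"wy":0,"wz":4.2,"claw":0.8},{"x":-0.061,"y":-0.3475,"z":0.019,"wx":0,"wy":0,"wz":4.2,"claw":0.8}]'

```text
time_s: 20.67
tcp_pos: [0.6426, -0.3224, 0.3595]
ee_rot: [0.001, 1.0, 0.0, -0.001]
contact_force: [-0.6, 1.1, -0.5]
opening: 0.0293
gripper_force: 45.0
```

Run:
```python
from h import *
s=read_state(); print(s["opening"],s["gripper_force"],s["tcp_pos"])
i=img("wrist"); cv2.imwrite("pics/w6.png",cv2.resize(i["pixels"],(640,480)))
go(.645,-.318,.1935,90)
```

```text
0.02930762653416781 44.99786674976349 [ 0.64259911 -0.32238857  0.35950693]
shift mm [ -3.2   1.8 166.2] turn [ 0.09 -0.2  -0.13]
```

View pics/w6.png

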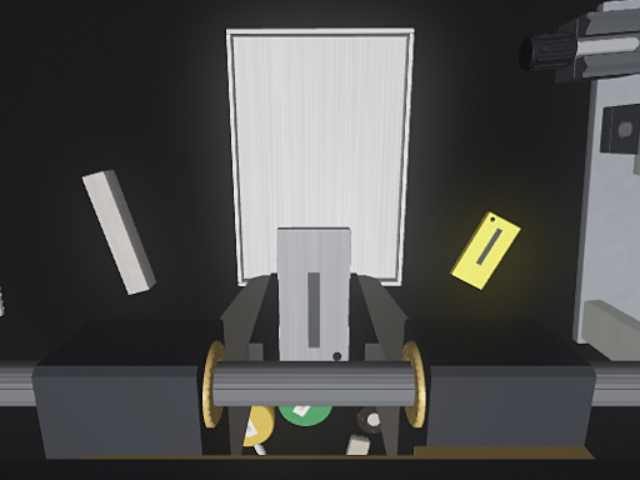

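jog_arm --plan '[{"x":-0.003,"y":0.0015,"z":0.04,"wx":0,"wy":0,"wz":0,"claw":0.8},{"x":-0.003,"y":0.0015,"z":0.08,"wx":0,"wy":0,"wz":0,"claw":0.8},{"x":-0.003,"y":0.0015,"z":0.115,"wx":0,"wy":0,"wz":0,"claw":0.8},{"x":-0.003,"y":0.0015,"z":0.135,"wx":0,"wy":0,"wz":0,"claw":0.8},{"x":-0.003,"y":0.0015,"z":0.152,"wx":0,"wy":0,"wz":0,"claw":0.8},{"x":-0.003,"y":0.0015,"z":0.16,"wx":0,"wy":0,"wz":0,"claw":0.8},{"x":-0.003,"y":0.0015,"z":0.16,"wx":0,"wy":0,"wz":0,"claw":0.8},{"x":-0.003,"y":0.0015,"z":0.16,"wx":0,"wy":0,"wz":0,"claw":0.8}]'

```text
time_s: 21.38
tcp_pos: [0.6461, -0.3157, 0.2026]
ee_rot: [-0.001, 1.0, 0.0, -0.0]
contact_force: [0.3, 0.3, -0.6]
opening: 0.0292
gripper_force: 45.0
```

Run:
```python
from h import *
s=read_state(); print(s["opening"],s["gripper_force"],s["tcp_pos"],s["contact_force"])
i=img("wrist"); C=cloud(i); P=C.reshape(-1,3)[(i["depth"]>0).ravel()]
q=P[(P[:,0]>.61)&(P[:,0]<.67)&(abs(P[:,1]+.318)<.014)&(P[:,2]<.04)]; print(len(q),np.percentile(q,[2,50,98],axis=0).round(4).tolist())
q=P[(P[:,0]>.52)&(P[:,0]<.60)&(abs(P[:,1]+.318)<.03)&(P[:,2]<.04)]; print("floor",np.percentile(q,[2,50,98],axis=0).round(4).tolist())
```

```text
0.029200025340460883 44.99809384346008 [ 0.64611015 -0.31565143  0.20261598] [ 0.33568962  0.323154   -0.58193391]
6046 [[0.6113, -0.3304, 0.003], [0.6371, -0.3178, 0.0213], [0.6685, -0.3046, 0.0286]]
floor [[0.5292, -0.3468, 0.0022], [0.5614, -0.318, 0.0036], [0.5983, -0.2892, 0.005]]
```

jog_arm --plan '[{"x":0,"y":0,"z":0.004,"wx":0,"wy":0,"wz":0,"claw":0.8},{"x":0,"y":0,"z":0.0085,"wx":0,"wy":0,"wz":0,"claw":0.8},{"x":0,"y":0,"z":0.0085,"wx":0,"wy":0,"wz":0,"claw":0.8},{"x":0,"y":0,"z":0.0085,"wx":0,"wy":0,"wz":0,"claw":0.2},{"x":0,"y":0,"z":0.0085,"wx":0,"wy":0,"wz":0,"claw":0.1},{"x":0,"y":0,"z":0.0085,"wx":0,"wy":0,"wz":0,"claw":0.1},{"x":0,"y":0,"z":-0.02,"wx":0,"wy":0,"wz":0,"claw":0.1},{"x":0,"y":0,"z":-0.06,"wx":0,"wy":0,"wz":0,"claw":0.1},{"x":0,"y":0,"z":-0.1,"wx":0,"wy":0,"wz":0,"claw":0.1},{"x":0,"y":0,"z":-0.13,"wx":0,"wy":0,"wz":0,"claw":0.1}]'

```text
time_s: 22.27
tcp_pos: [0.6465, -0.3167, 0.3363]
ee_rot: [-0.0, 1.0, -0.001, 0.001]
contact_force: [1.2, -1.0, -0.3]
opening: 0.0413
gripper_force: 0.0
```

Run:
```python
from h import *
i=img("wrist"); C=cloud(i)
for o in spotter.regions_of("wrist","coupon_1_mid"):
    m=o["pixels"]&(i["depth"]>0); q=C[m]; print(round(o["score"],2),m.sum(),np.percentile(q,[3,50,97],axis=0).round(4).tolist())
tgo(.5355,-.088,.13,90)
```

```text
0.7 1878 [[0.6419, -0.2004, 0.0038], [0.6678, -0.18, 0.0066], [0.6948, -0.1595, 0.0079]]
grasp-> [ 0.5406 -0.0476  0.301 ] shift mm [107.5 270.   36.6] turn [-0.28  0.53 -4.27]
```

jog_arm --plan '[{"x":0.107,"y":0.27,"z":-0.02,"wx":0,"wy":0,"wz":-4.3,"claw":0.1},{"x":0.107,"y":0.27,"z":-0.02,"wx":0,"wy":0,"wz":-4.3,"claw":0.1},{"x":0.107,"y":0.27,"z":-0.02,"wx":0,"wy":0,"wz":-4.3,"claw":0.1},{"x":0.107,"y":0.27,"z":-0.02,"wx":0,"wy":0,"wz":-4.3,"claw":0.1},{"x":0.107,"y":0.27,"z":-0.02,"wx":0,"wy":0,"wz":-4.3,"claw":0.1},{"x":0.107,"y":0.27,"z":-0.02,"wx":0,"wy":0,"wz":-4.3,"claw":0.1},{"x":0.107,"y":0.27,"z":-0.02,"wx":0,"wy":0,"wz":-4.3,"claw":0.1},{"x":0.107,"y":0.27,"z":-0.02,"wx":0,"wy":0,"wz":-4.3,"claw":0.1},{"x":0.107,"y":0.27,"z":0.036,"wx":0,"wy":0,"wz":-4.3,"claw":0.1},{"x":0.107,"y":0.27,"z":0.036,"wx":0,"wy":0,"wz":-4.3,"claw":0.1}]'

```text
time_s: 23.2
tcp_pos: [0.5379, -0.0457, 0.2942]
ee_rot: [-0.039, 0.999, 0.0, -0.001]
contact_force: [-0.7, 0.1, -0.8]
opening: 0.0416
gripper_force: 0.0
```

Run:
```python
from h import *
tgo(.5355,-.088,.084,90); print(read_state()["tcp_pos"])
i,C=tray()
for o in spotter.regions_of("top","coupon_1_mid"):
    m=o["pixels"]&(i["depth"]>0); q=C[m]; print(round(o["score"],2),m.sum(),np.percentile(q,[3,50,97],axis=0).round(4).tolist())
cv2.imwrite("pics/t1.png",cv2.resize(i["pixels"][110:290,190:430],(720,540),interpolation=cv2.INTER_CUBIC))
```

```text
grasp-> [ 0.5406 -0.0476  0.255 ] shift mm [-2.6 -2.1 39.2] turn [ 0.01 -0.07  0.14]
[ 0.53789936 -0.0456658   0.29423392]
tray 0.75 2699 ((596.8299560546875, -320.2263488769531), (194.41452026367188, 143.44615173339844), 0.8721032738685608) [[0.501, -0.384, -0.001], [0.59, -0.321, 0.004], [0.692, -0.25, 0.019]]
0.57 186 [[0.6176, -0.3314, 0.005], [0.6449, -0.3164, 0.0093], [0.6725, -0.3025, 0.0135]]
0.57 204 [[0.6403, -0.1983, 0.0003], [0.6679, -0.1792, 0.006], [0.6932, -0.1575, 0.0108]]
0.31 1932 [[0.4455, -0.0728, 0.0133], [0.4929, 0.07, 0.0312], [0.588, 0.124, 0.0821]]
```

View pics/t1.png

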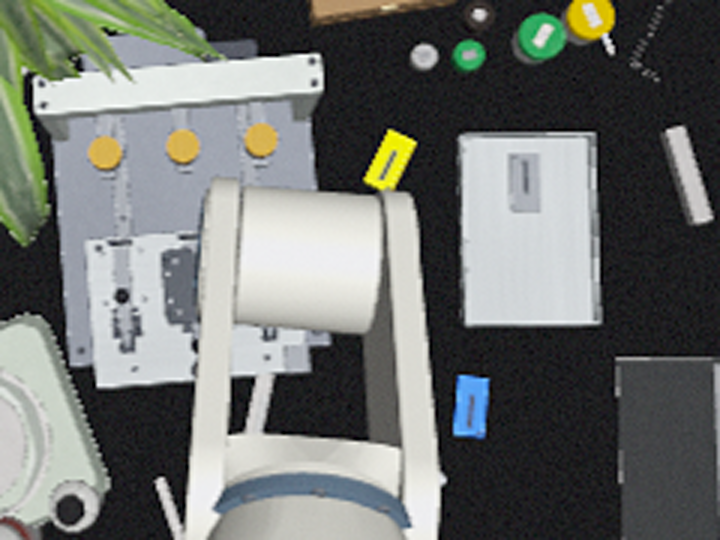

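Coupon 1 lies flat in the tray, wear track up, at (524,183). Now raising finger c.

jog_arm --plan '[{"x":-0.002,"y":-0.002,"z":0.02,"wx":0,"wy":0,"wz":0,"claw":0.1},{"x":-0.002,"y":-0.002,"z":0.0395,"wx":0,"wy":0,"wz":0,"claw":0.1},{"x":-0.002,"y":-0.002,"z":0.0395,"wx":0,"wy":0,"wz":0,"claw":0.1},{"x":-0.002,"y":-0.002,"z":0.0395,"wx":0,"wy":0,"wz":0,"claw":0.9},{"x":-0.002,"y":-0.002,"z":0.0395,"wx":0,"wy":0,"wz":0,"claw":0.9},{"x":-0.002,"y":-0.002,"z":0.0395,"wx":0,"wy":0,"wz":0,"claw":0.9},{"x":-0.002,"y":-0.002,"z":0.0395,"wx":0,"wy":0,"wz":0,"claw":0.9},{"x":-0.002,"y":-0.002,"z":0.0395,"wx":0,"wy":0,"wz":0,"claw":0.9},{"x":-0.002,"y":-0.002,"z":0.0395,"wx":0,"wy":0,"wz":0,"claw":0.9},{"x":-0.002,"y":-0.002,"z":0.0395,"wx":0,"wy":0,"wz":0,"claw":0.9}]' --newtons 20

```text
time_s: 24.18
tcp_pos: [0.5417, -0.0478, 0.2584]
ee_rot: [-0.037, 0.999, 0.001, 0.001]
contact_force: [1.1, 5.4, 4.5]
opening: 0.014
gripper_force: 20.0
```

Run:
```python
from h import *
s=read_state(); print(s["opening"],s["gripper_force"],s["contact_force"]); print((s["tcp_pos"]-np.array([0,0,.171]))@T)
```

```text
0.014011475782924322 20.00053972005844 [1.10893983 5.4158929  4.45181038]
[ 0.53656342 -0.08824369  0.08742896]
```

jog_arm --plan '[{"x":0.003,"y":0,"z":-0.003,"wx":0,"wy":0,"wz":0,"claw":0.9},{"x":0.006,"y":0,"z":-0.0055,"wx":0,"wy":0,"wz":0,"claw":0.9},{"x":0.0133,"y":0,"z":-0.0095,"wx":0,"wy":0,"wz":0,"claw":0.9},{"x":0.0213,"y":0,"z":-0.0117,"wx":0,"wy":0,"wz":0,"claw":0.9},{"x":0.0296,"y":0,"z":-0.0118,"wx":0,"wy":0,"wz":0,"claw":0.9},{"x":0.0376,"y":0,"z":-0.0099,"wx":0,"wy":0,"wz":0,"claw":0.9},{"x":0.045,"y":0,"z":-0.0062,"wx":0,"wy":0,"wz":0,"claw":0.9},{"x":0.0505,"y":0,"z":-0.002,"wx":0,"wy":0,"wz":0,"claw":0.9},{"x":0.0505,"y":0,"z":-0.002,"wx":0,"wy":0,"wz":0,"claw":0.9}]'

```text
time_s: 24.93
tcp_pos: [0.4894, -0.0516, 0.2595]
ee_rot: [-0.038, 0.999, 0.001, -0.001]
contact_force: [-3.6, 4.7, 0.1]
opening: 0.0145
gripper_force: 20.0
```

jog_arm --plan '[{"x":0,"y":0,"z":0,"wx":0,"wy":0,"wz":0,"claw":0.4},{"x":0,"y":0,"z":0,"wx":0,"wy":0,"wz":0,"claw":0.2},{"x":0,"y":0,"z":0,"wx":0,"wy":0,"wz":0,"claw":0.2},{"x":0,"y":0,"z":-0.03,"wx":0,"wy":0,"wz":0,"claw":0.1},{"x":0,"y":0,"z":-0.06,"wx":0,"wy":0,"wz":0,"claw":0.1},{"x":-0.02,"y":0,"z":-0.1,"wx":0,"wy":0,"wz":0,"claw":0.1},{"x":-0.04,"y":0,"z":-0.1,"wx":0,"wy":0,"wz":0,"claw":0.1},{"x":-0.07,"y":0,"z":-0.1,"wx":0,"wy":0,"wz":0,"claw":0.1},{"x":-0.07,"y":0,"z":-0.1,"wx":0,"wy":0,"wz":0,"claw":0.1}]'

```text
time_s: 25.68
tcp_pos: [0.565, -0.0469, 0.3612]
ee_rot: [-0.038, 0.999, -0.0, 0.004]
contact_force: [-0.4, 0.2, 0.6]
opening: 0.0415
gripper_force: 0.0
```

Run:
```python
from h import *
i=img("wrist"); C=cloud(i); P=C.reshape(-1,3)[(i["depth"]>0).ravel()]@T
for n,x,y in (("b",.4835,-.018),("c",.4835,-.088)):
    Q=P[(np.hypot(P[:,0]-x,P[:,1]-y)<.02)&(P[:,2]>.075)&(P[:,2]<.1)]; print(n,len(Q),np.median(Q,0).round(4),Q.max(0).round(4))
for y in (-.088,):
    q=P[(abs(P[:,0]-.5575)<.04)&(abs(P[:,1]-y)<.017)&(P[:,2]>.0485)&(P[:,2]<.0535)]; print(y,len(q),np.percentile(q,[1,50,99],axis=0).round(4).tolist())
tgo(.5574,-.0878,.0615,90); print(read_state()["tcp_pos"])
```

```text
b 572 [ 0.4862 -0.0193  0.0849] [ 0.5035 -0.0106  0.0931]
c 536 [ 0.4857 -0.0878  0.085 ] [ 0.5029 -0.0802  0.0934]
-0.088 2211 [[0.5272, -0.1027, 0.0487], [0.5557, -0.0882, 0.0506], [0.5861, -0.0733, 0.0521]]
grasp-> [ 0.5624 -0.0458  0.2325] shift mm [  0.6   1.3 127.5] turn [-0.03  0.17  0.05]
[ 0.56267934 -0.04693051  0.36000413]
```

jog_arm --plan '[{"x":0.001,"y":0.001,"z":0.04,"wx":0,"wy":0,"wz":0,"claw":0},{"x":0.001,"y":0.001,"z":0.08,"wx":0,"wy":0,"wz":0,"claw":0},{"x":0.001,"y":0.001,"z":0.1,"wx":0,"wy":0,"wz":0,"claw":0},{"x":0.001,"y":0.001,"z":0.115,"wx":0,"wy":0,"wz":0,"claw":0},{"x":0.001,"y":0.001,"z":0.126,"wx":0,"wy":0,"wz":0,"claw":0},{"x":0.001,"y":0.001,"z":0.126,"wx":0,"wy":0,"wz":0,"claw":0},{"x":0.001,"y":0.001,"z":0.126,"wx":0,"wy":0,"wz":0,"claw":0}]'

```text
time_s: 26.32
tcp_pos: [0.5592, -0.0461, 0.2332]
ee_rot: [-0.038, 0.999, 0.0, -0.0]
contact_force: [1.0, 0.7, 0.9]
opening: 0.0453
gripper_force: 0.0
```

Run:
```python
from h import *
tgo(.5570,-.088,.0612,90); print(read_state()["tcp_pos"],read_state()["contact_force"])
```

```text
grasp-> [ 0.562  -0.046   0.2322] shift mm [-2.8 -0.1  1. ] turn [ 0.01 -0.05  0.03]
[ 0.55921235 -0.04607187  0.23319229] [1.00546376 0.68983303 0.86300223]
```

jog_arm --plan '[{"x":-0.002,"y":0,"z":0.001,"wx":0,"wy":0,"wz":0,"claw":0},{"x":-0.002,"y":0,"z":0.001,"wx":0,"wy":0,"wz":0,"claw":0.8},{"x":-0.002,"y":0,"z":0.001,"wx":0,"wy":0,"wz":0,"claw":0.8},{"x":-0.002,"y":0,"z":0.001,"wx":0,"wy":0,"wz":0,"claw":0.8},{"x":-0.002,"y":0,"z":0.001,"wx":0,"wy":0,"wz":0,"claw":0.8},{"x":-0.002,"y":0,"z":0.001,"wx":0,"wy":0,"wz":0,"claw":0.8},{"x":-0.002,"y":0,"z":0.001,"wx":0,"wy":0,"wz":0,"claw":0.8}]' --newtons 45

```text
time_s: 26.9
tcp_pos: [0.5619, -0.0459, 0.2331]
ee_rot: [-0.038, 0.999, -0.0, 0.001]
contact_force: [-0.4, -0.1, 7.5]
opening: 0.0292
gripper_force: 45.0
```

jog_arm --plan '[{"x":0,"y":0,"z":-0.01,"wx":0,"wy":0,"wz":0,"claw":0.8},{"x":0,"y":0,"z":-0.025,"wx":0,"wy":0,"wz":0,"claw":0.8},{"x":0,"y":0,"z":-0.05,"wx":0,"wy":0,"wz":0,"claw":0.8},{"x":0,"y":0,"z":-0.08,"wx":0,"wy":0,"wz":0,"claw":0.8},{"x":0,"y":0,"z":-0.12,"wx":0,"wy":0,"wz":0,"claw":0.8},{"x":0,"y":0,"z":-0.13,"wx":0,"wy":0,"wz":0,"claw":0.8},{"x":0,"y":0,"z":-0.13,"wx":0,"wy":0,"wz":0,"claw":0.8}]'

```text
time_s: 27.48
tcp_pos: [0.5625, -0.0459, 0.3662]
ee_rot: [-0.038, 0.999, -0.0, 0.003]
contact_force: [0.5, -1.3, -0.2]
opening: 0.0292
gripper_force: 45.0
```

Run:
```python
from h import *
s=read_state(); print(s["opening"],s["gripper_force"],s["tcp_pos"])
go(.565,-.318,.36,90)
i,C=tray()
for o in spotter.regions_of("top","coupon_1_mid"):
    m=o["pixels"]&(i["depth"]>0); q=C[m]; print(round(o["score"],2),m.sum(),np.percentile(q,[3,50,97],axis=0).round(4).tolist())
```

```text
0.029155623807590503 44.998966455459595 [ 0.56245137 -0.04592268  0.36621073]
shift mm [  18.1 -271.5    6.4] turn [-0.05  0.38  4.34]
tray 0.98 2778 ((598.3268432617188, -318.64898681640625), (200.98342895507812, 143.6121826171875), 1.9050191640853882) [[0.501, -0.384, -0.002], [0.591, -0.321, 0.004], [0.693, -0.25, 0.019]]
0.55 199 [[0.617, -0.3312, 0.0048], [0.6448, -0.3163, 0.0098], [0.6724, -0.3021, 0.0137]]
```

jog_arm --plan '[{"x":0.018,"y":-0.2715,"z":0,"wx":0,"wy":0,"wz":4.3,"claw":0.8},{"x":0.018,"y":-0.2715,"z":0,"wx":0,"wy":0,"wz":4.3,"claw":0.8},{"x":0.018,"y":-0.2715,"z":0,"wx":0,"wy":0,"wz":4.3,"claw":0.8},{"x":0.018,"y":-0.2715,"z":0,"wx":0,"wy":0,"wz":4.3,"claw":0.8},{"x":0.018,"y":-0.2715,"z":0,"wx":0,"wy":0,"wz":4.3,"claw":0.8},{"x":0.018,"y":-0.2715,"z":0,"wx":0,"wy":0,"wz":4.3,"claw":0.8},{"x":0.018,"y":-0.2715,"z":0,"wx":0,"wy":0,"wz":4.3,"claw":0.8},{"x":0.018,"y":-0.2715,"z":0,"wx":0,"wy":0,"wz":4.3,"claw":0.8},{"x":0.018,"y":-0.2715,"z":0,"wx":0,"wy":0,"wz":4.3,"claw":0.8}]'

```text
time_s: 28.38
tcp_pos: [0.5633, -0.3188, 0.3596]
ee_rot: [0.001, 1.0, 0.001, -0.002]
contact_force: [-0.3, 0.3, -1.1]
opening: 0.0291
gripper_force: 45.0
```

Run:
```python
from h import *
s=read_state(); print(s["opening"],s["gripper_force"],s["tcp_pos"])
go(.565,-.318,.205,90)
i=img("wrist"); C=cloud(i)
for o in spotter.regions_of("wrist","tray_in"):
    m=o["pixels"]&(i["depth"]>0); q=C[m]; print(round(o["score"],2),m.sum(),np.percentile(q,[1,50,99],axis=0).round(4).tolist())
cv2.imwrite("pics/w7.png",cv2.resize(i["pixels"],(640,480)))
```

```text
0.02906200802597455 44.998884201049805 [ 0.56325494 -0.31879168  0.35961342]
shift mm [ -2.3   0.5 154.6] turn [ 0.12 -0.19 -0.1 ]
0.58 12423 [[0.5014, -0.3839, 0.002], [0.5447, -0.3176, 0.0038], [0.6195, -0.2517, 0.0175]]
```

View pics/w7.png

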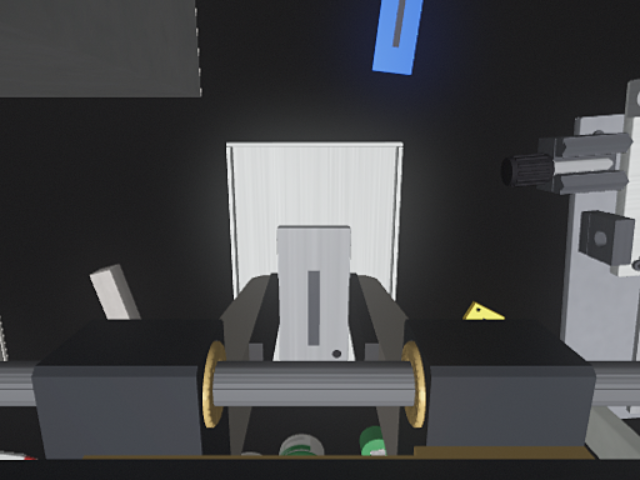

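The coupon hangs level with its track up, over the empty near part of the tray. Lowering.

jog_arm --plan '[{"x":-0.001,"y":0,"z":0.04,"wx":0,"wy":0,"wz":0,"claw":0.8},{"x":-0.001,"y":0,"z":0.08,"wx":0,"wy":0,"wz":0,"claw":0.8},{"x":-0.001,"y":0,"z":0.115,"wx":0,"wy":0,"wz":0,"claw":0.8},{"x":-0.001,"y":0,"z":0.135,"wx":0,"wy":0,"wz":0,"claw":0.8},{"x":-0.001,"y":0,"z":0.153,"wx":0,"wy":0,"wz":0,"claw":0.8},{"x":-0.001,"y":0,"z":0.153,"wx":0,"wy":0,"wz":0,"claw":0.8},{"x":-0.001,"y":0,"z":0.153,"wx":0,"wy":0,"wz":0,"claw":0.8},{"x":-0.001,"y":0,"z":0.153,"wx":0,"wy":0,"wz":0,"claw":0.8}]'

```text
time_s: 29.15
tcp_pos: [0.5657, -0.3173, 0.2103]
ee_rot: [-0.001, 1.0, -0.0, 0.0]
contact_force: [0.1, -0.4, -0.1]
opening: 0.0292
gripper_force: 45.0
```

Run:
```python
from h import *
s=read_state(); print(s["opening"],s["gripper_force"],s["tcp_pos"],s["contact_force"])
go(.565,-.318,.1935,90)
```

```text
0.029177342028824903 44.99902367591858 [ 0.56565198 -0.31726554  0.21025272] [ 0.05922634 -0.3600284  -0.14868196]
shift mm [ 0.7 -0.7 16.8] turn [-0.02  0.04  0.1 ]
```

jog_arm --plan '[{"x":0,"y":0,"z":0.008,"wx":0,"wy":0,"wz":0,"claw":0.8},{"x":0,"y":0,"z":0.016,"wx":0,"wy":0,"wz":0,"claw":0.8},{"x":0,"y":0,"z":0.016,"wx":0,"wy":0,"wz":0,"claw":0.8},{"x":0,"y":0,"z":0.016,"wx":0,"wy":0,"wz":0,"claw":0.2},{"x":0,"y":0,"z":0.016,"wx":0,"wy":0,"wz":0,"claw":0.1},{"x":0,"y":0,"z":0.016,"wx":0,"wy":0,"wz":0,"claw":0.1},{"x":0,"y":0,"z":-0.02,"wx":0,"wy":0,"wz":0,"claw":0.1},{"x":0,"y":0,"z":-0.06,"wx":0,"wy":0,"wz":0,"claw":0.1},{"x":0,"y":0,"z":-0.1,"wx":0,"wy":0,"wz":0,"claw":0.1},{"x":0,"y":0,"z":-0.1,"wx":0,"wy":0,"wz":0,"claw":0.1}]'

```text
time_s: 29.98
tcp_pos: [0.5671, -0.3191, 0.3171]
ee_rot: [-0.0, 1.0, -0.003, 0.005]
contact_force: [2.3, -0.9, 1.4]
opening: 0.0411
gripper_force: 0.0
```

Run:
```python
from h import *
tgo(.4845,-.088,.13,90); print(read_state()["tcp_pos"])
```

```text
grasp-> [ 0.4897 -0.0514  0.301 ] shift mm [ 77.4 267.8  13.9] turn [-0.32  0.52 -4.27]
[ 0.56713695 -0.31908877  0.31705406]
```

jog_arm --plan '[{"x":0.077,"y":0.268,"z":0,"wx":0,"wy":0,"wz":-4.3,"claw":0.1},{"x":0.077,"y":0.268,"z":0,"wx":0,"wy":0,"wz":-4.3,"claw":0.1},{"x":0.077,"y":0.268,"z":0,"wx":0,"wy":0,"wz":-4.3,"claw":0.1},{"x":0.077,"y":0.268,"z":0,"wx":0,"wy":0,"wz":-4.3,"claw":0.1},{"x":0.077,"y":0.268,"z":0,"wx":0,"wy":0,"wz":-4.3,"claw":0.1},{"x":0.077,"y":0.268,"z":0,"wx":0,"wy":0,"wz":-4.3,"claw":0.1},{"x":0.077,"y":0.268,"z":0,"wx":0,"wy":0,"wz":-4.3,"claw":0.1},{"x":0.077,"y":0.268,"z":0.014,"wx":0,"wy":0,"wz":-4.3,"claw":0.1},{"x":0.077,"y":0.268,"z":0.014,"wx":0,"wy":0,"wz":-4.3,"claw":0.1},{"x":0.077,"y":0.268,"z":0.014,"wx":0,"wy":0,"wz":-4.3,"claw":0.1}]'

```text
time_s: 30.82
tcp_pos: [0.4877, -0.0498, 0.2949]
ee_rot: [-0.038, 0.999, 0.0, -0.001]
contact_force: [-0.4, 0.6, -0.7]
opening: 0.0412
gripper_force: 0.0
```

Run:
```python
from h import *
tgo(.4845,-.088,.085,90); print(read_state()["tcp_pos"])
i,C=tray()
for o in spotter.regions_of("top","coupon_1_mid"):
    m=o["pixels"]&(i["depth"]>0); q=C[m]; print(round(o["score"],2),m.sum(),np.percentile(q,[3,50,97],axis=0).round(4).tolist())
```

```text
grasp-> [ 0.4897 -0.0514  0.256 ] shift mm [-1.9 -1.8 38.9] turn [ 0.01 -0.07  0.08]
[ 0.48769855 -0.04976598  0.29492933]
tray 0.92 2448 ((600.2037963867188, -317.89959716796875), (137.4649200439453, 198.27430725097656), 89.6170883178711) [[0.502, -0.383, -0.001], [0.598, -0.32, 0.004], [0.693, -0.25, 0.019]]
0.77 196 [[0.6405, -0.2013, 0.001], [0.6684, -0.1794, 0.0064], [0.6943, -0.1599, 0.0105]]
0.45 155 [[0.619, -0.3307, 0.006], [0.6444, -0.3166, 0.0097], [0.6695, -0.3039, 0.0132]]
```

Grip c's knob and run the arc backwards.

jog_arm --plan '[{"x":-0.001,"y":-0.0018,"z":0.02,"wx":0,"wy":0,"wz":0,"claw":0.1},{"x":-0.001,"y":-0.0018,"z":0.039,"wx":0,"wy":0,"wz":0,"claw":0.1},{"x":-0.001,"y":-0.0018,"z":0.039,"wx":0,"wy":0,"wz":0,"claw":0.1},{"x":-0.001,"y":-0.0018,"z":0.039,"wx":0,"wy":0,"wz":0,"claw":0.9},{"x":-0.001,"y":-0.0018,"z":0.039,"wx":0,"wy":0,"wz":0,"claw":0.9},{"x":-0.001,"y":-0.0018,"z":0.039,"wx":0,"wy":0,"wz":0,"claw":0.9},{"x":-0.001,"y":-0.0018,"z":0.039,"wx":0,"wy":0,"wz":0,"claw":0.9},{"x":-0.001,"y":-0.0018,"z":0.039,"wx":0,"wy":0,"wz":0,"claw":0.9},{"x":-0.001,"y":-0.0018,"z":0.039,"wx":0,"wy":0,"wz":0,"claw":0.9},{"x":-0.001,"y":-0.0018,"z":0.039,"wx":0,"wy":0,"wz":0,"claw":0.9}]' --newtons 20

```text
time_s: 31.8
tcp_pos: [0.4894, -0.0515, 0.257]
ee_rot: [-0.038, 0.999, 0.0, 0.001]
contact_force: [-0.9, 4.0, 6.6]
opening: 0.0144
gripper_force: 20.0
```

jog_arm --plan '[{"x":-0.0055,"y":0,"z":-0.0042,"wx":0,"wy":0,"wz":0,"claw":0.9},{"x":-0.0129,"y":0,"z":-0.0079,"wx":0,"wy":0,"wz":0,"claw":0.9},{"x":-0.0209,"y":0,"z":-0.0098,"wx":0,"wy":0,"wz":0,"claw":0.9},{"x":-0.0292,"y":0,"z":-0.0097,"wx":0,"wy":0,"wz":0,"claw":0.9},{"x":-0.0372,"y":0,"z":-0.0075,"wx":0,"wy":0,"wz":0,"claw":0.9},{"x":-0.0445,"y":0,"z":-0.0035,"wx":0,"wy":0,"wz":0,"claw":0.9},{"x":-0.0475,"y":0,"z":-0.0005,"wx":0,"wy":0,"wz":0,"claw":0.9},{"x":-0.0475,"y":0,"z":-0.0005,"wx":0,"wy":0,"wz":0,"claw":0.9}]'

```text
time_s: 32.47
tcp_pos: [0.5376, -0.0478, 0.2575]
ee_rot: [-0.038, 0.999, 0.0, 0.001]
contact_force: [0.5, 4.1, 7.7]
opening: 0.0114
gripper_force: 21.5
```

jog_arm --plan '[{"x":0,"y":0,"z":0,"wx":0,"wy":0,"wz":0,"claw":0.4},{"x":0,"y":0,"z":0,"wx":0,"wy":0,"wz":0,"claw":0.1},{"x":0,"y":0,"z":0,"wx":0,"wy":0,"wz":0,"claw":0.1},{"x":0,"y":0,"z":-0.03,"wx":0,"wy":0,"wz":0,"claw":0.1},{"x":0,"y":0,"z":-0.06,"wx":0,"wy":0,"wz":0,"claw":0.1},{"x":0.05,"y":0.07,"z":-0.07,"wx":0,"wy":0,"wz":0,"claw":0.1},{"x":0.05,"y":0.07,"z":-0.07,"wx":0,"wy":0,"wz":0,"claw":0.1},{"x":0.05,"y":0.07,"z":-0.07,"wx":0,"wy":0,"wz":0,"claw":0.1},{"x":0.05,"y":0.07,"z":-0.07,"wx":0,"wy":0,"wz":0,"claw":0.1},{"x":0.05,"y":0.07,"z":-0.07,"wx":0,"wy":0,"wz":0,"claw":0.1}]'

```text
time_s: 33.3
tcp_pos: [0.4815, 0.0179, 0.327]
ee_rot: [-0.038, 0.999, -0.0, 0.0]
contact_force: [0.9, 0.1, -0.2]
opening: 0.0418
gripper_force: 0.0
```

Run:
```python
from h import *
tgo(.4845,-.018,.085,90); print(read_state()["tcp_pos"])
i=img("wrist"); C=cloud(i); P=C.reshape(-1,3)[(i["depth"]>0).ravel()]@T
for n,x,y in (("c up",.4835,-.088),("c down",.535,-.088),("b up",.4835,-.018),("a down",.535,.052)):
    Q=P[(np.hypot(P[:,0]-x,P[:,1]-y)<.02)&(P[:,2]>.073)&(P[:,2]<.1)]; print(n,len(Q),np.median(Q,0).round(4) if len(Q) else 0,Q.max(0).round(4) if len(Q) else 0)
```

```text
grasp-> [0.4845 0.0184 0.256 ] shift mm [-2.9  0.3 71. ] turn [-0.03  0.05  0.1 ]
[0.48151636 0.01791364 0.32698304]
c up 0 0 0
c down 0 0 0
b up 655 [ 0.4857 -0.0181  0.085 ] [ 0.5035 -0.0103  0.0931]
a down 0 0 0
```

jog_arm --plan '[{"x":-0.002,"y":0,"z":0.03,"wx":0,"wy":0,"wz":0,"claw":0.1},{"x":-0.002,"y":0,"z":0.055,"wx":0,"wy":0,"wz":0,"claw":0.1},{"x":-0.002,"y":0,"z":0.071,"wx":0,"wy":0,"wz":0,"claw":0.1},{"x":-0.002,"y":0,"z":0.071,"wx":0,"wy":0,"wz":0,"claw":0.9},{"x":-0.002,"y":0,"z":0.071,"wx":0,"wy":0,"wz":0,"claw":0.9},{"x":-0.002,"y":0,"z":0.071,"wx":0,"wy":0,"wz":0,"claw":0.9},{"x":-0.002,"y":0,"z":0.071,"wx":0,"wy":0,"wz":0,"claw":0.9},{"x":-0.002,"y":0,"z":0.071,"wx":0,"wy":0,"wz":0,"claw":0.9},{"x":-0.002,"y":0,"z":0.071,"wx":0,"wy":0,"wz":0,"claw":0.9},{"x":-0.002,"y":0,"z":0.071,"wx":0,"wy":0,"wz":0,"claw":0.9}]'

```text
time_s: 34.18
tcp_pos: [0.4838, 0.0183, 0.2567]
ee_rot: [-0.038, 0.999, 0.0, 0.001]
contact_force: [1.0, 4.3, 2.8]
opening: 0.0142
gripper_force: 20.0
```

jog_arm --plan '[{"x":-0.0055,"y":0,"z":-0.0042,"wx":0,"wy":0,"wz":0,"claw":0.9},{"x":-0.0129,"y":0,"z":-0.0079,"wx":0,"wy":0,"wz":0,"claw":0.9},{"x":-0.0209,"y":0,"z":-0.0098,"wx":0,"wy":0,"wz":0,"claw":0.9},{"x":-0.0292,"y":0,"z":-0.0097,"wx":0,"wy":0,"wz":0,"claw":0.9},{"x":-0.0372,"y":0,"z":-0.0075,"wx":0,"wy":0,"wz":0,"claw":0.9},{"x":-0.0445,"y":0,"z":-0.0035,"wx":0,"wy":0,"wz":0,"claw":0.9},{"x":-0.0475,"y":0,"z":-0.0005,"wx":0,"wy":0,"wz":0,"claw":0.9},{"x":-0.0475,"y":0,"z":-0.0005,"wx":0,"wy":0,"wz":0,"claw":0.9}]'

```text
time_s: 34.85
tcp_pos: [0.5321, 0.022, 0.2574]
ee_rot: [-0.038, 0.999, 0.0, 0.001]
contact_force: [1.0, 5.4, 8.1]
opening: 0.0115
gripper_force: 21.4
```

jog_arm --plan '[{"x":0,"y":0,"z":0,"wx":0,"wy":0,"wz":0,"claw":0.4},{"x":0,"y":0,"z":0,"wx":0,"wy":0,"wz":0,"claw":0.1},{"x":0,"y":0,"z":0,"wx":0,"wy":0,"wz":0,"claw":0.1},{"x":0,"y":0,"z":-0.03,"wx":0,"wy":0,"wz":0,"claw":0.1},{"x":0,"y":0,"z":-0.06,"wx":0,"wy":0,"wz":0,"claw":0.1},{"x":0,"y":0,"z":-0.1,"wx":0,"wy":0,"wz":0,"claw":0.1},{"x":0,"y":0,"z":-0.14,"wx":0,"wy":0,"wz":0,"claw":0.1},{"x":0.02,"y":0,"z":-0.18,"wx":0,"wy":0,"wz":0,"claw":0.1},{"x":0.03,"y":0,"z":-0.18,"wx":0,"wy":0,"wz":0,"claw":0.1},{"x":0.03,"y":0,"z":-0.18,"wx":0,"wy":0,"wz":0,"claw":0.1}]'

```text
time_s: 35.68
tcp_pos: [0.4994, 0.0191, 0.4385]
ee_rot: [-0.038, 0.999, -0.0, 0.002]
contact_force: [0.2, -1.3, -0.5]
opening: 0.0415
gripper_force: 0.0
```

Run:
```python
from h import *
from scipy.optimize import least_squares
i=img("wrist"); C=cloud(i); P=C.reshape(-1,3)[(i["depth"]>0).ravel()]@T
for n,y in (("a",.052),("b",-.018),("c",-.088)):
    Q=P[(np.hypot(P[:,0]-.535,P[:,1]-y)<.022)&(P[:,2]>.075)&(P[:,2]<.092)]
    if len(Q)>20: print(n,len(Q),least_squares(lambda c:np.linalg.norm(Q-c,axis=1)-.008,Q.mean(0)-[0,0,.004]).x.round(4))
Q=P[(np.hypot(P[:,0]-.456,P[:,1]+.0177)<.02)&(P[:,2]>.066)&(P[:,2]<.08)]; print("handle",len(Q),np.percentile(Q,[2,50,98],axis=0).round(4).tolist())
cv2.imwrite("pics/w8.png",cv2.resize(i["pixels"],(640,480)))
```

```text
a 177 [0.5361 0.0521 0.0783]
b 175 [ 0.5361 -0.018   0.0782]
c 175 [ 0.5362 -0.0879  0.0782]
handle 273 [[0.4504, -0.0267, 0.0666], [0.4586, -0.0183, 0.0705], [0.4679, -0.0094, 0.0723]]
```

View pics/w8.png

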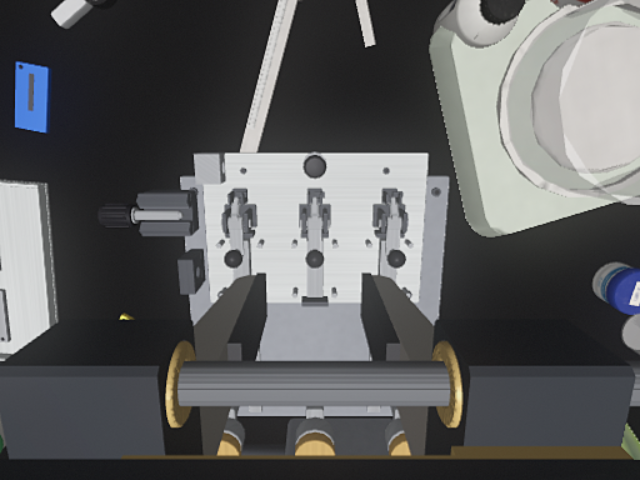

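Run:
```python
from h import *
i,C=tray()
for q0 in ("coupon_1_mid","etchant_1","beaker_1","jar_0"):
  for o in spotter.regions_of("top",q0):
    m=o["pixels"]&(i["depth"]>0); q=C[m]; print(q0,round(o["score"],2),m.sum(),np.round(o["location"]),np.percentile(q,[3,50,97],axis=0).round(3).tolist())
cv2.imwrite("pics/t2.png",cv2.resize(i["pixels"][90:310,80:440],(792,484),interpolation=cv2.INTER_CUBIC))
```

```text
tray 0.77 2680 ((598.9016723632812, -319.346923828125), (149.39990234375, 201.55783081054688), 89.82453918457031) [[0.501, -0.392, -0.002], [0.596, -0.324, 0.004], [0.693, -0.25, 0.019]]
coupon_1_mid 0.78 159 [170. 363.] [[0.617, -0.328, 0.006], [0.645, -0.315, 0.01], [0.67, -0.303, 0.014]]
coupon_1_mid 0.68 148 [167. 318.] [[0.641, -0.195, 0.001], [0.663, -0.179, 0.006], [0.69, -0.16, 0.011]]
jar_0 0.65 210 [199. 150.] [[0.537, 0.32, 0.009], [0.557, 0.339, 0.036], [0.578, 0.36, 0.04]]
```

View pics/t2.png

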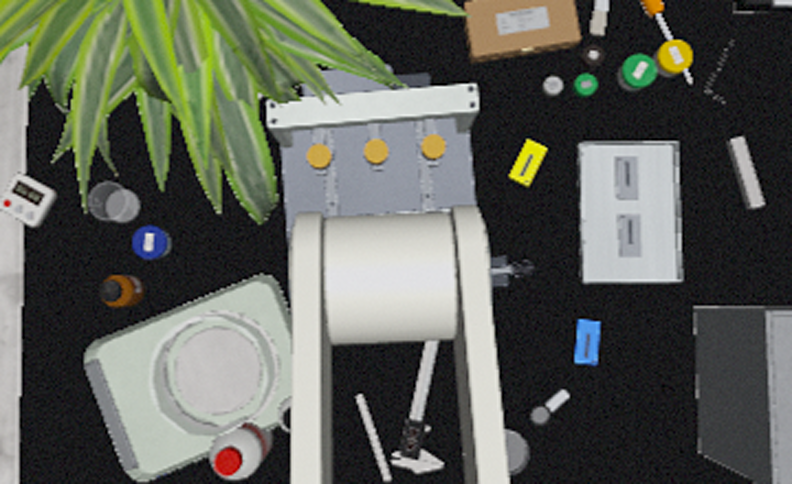

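Both coupons lie flat in the tray, apart, with tracks up, at (627,177) and (629,235). The bottle, jar and beaker are where they started, and the pin is in its notch. Handing in.

```bash
python3 -c "
from cell import job
print(job.close_job())"
```

```text
the job is handed in; nothing more can be done
None
```

I've handed the job in: both coupons (the left seat was empty) lie flat and apart in the tray, worn face up, with the pin in its notch, the carriage drawn out to its stop (about 100 mm), all three fingers down, and the bottle, jar and beaker showing no movement in the last picture.

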